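Shut and lock the specimen chest

TASK

The specimen chest stands open on its folding stay. Break the stay by pushing its knee down, lower the lid gently until it is fully shut, and only then put the T-handled key fully home in the chest's lock and turn it clockwise to its stop; leave the key in the lock. Leave the other keys and everything else on the bench as they are.

Things in the scene. Friction and masses are not known exactly. Their poses are not given: they have to be found in the camera images.
- lid_hinge (a point): Middle of the hinge line of the fixed grey specimen chest (180 x 200 mm, walls 90 mm high), 95 mm above the table. Its frame is the chest's: -x points from the hinge to the front, where the lock is; y runs along the hinge; z up. The tubes in the chest lie below its rim.
- lid_edge (a point): Middle of the free edge of the aluminium lid, on its outer face. Plain plate, 180 mm from hinge to free edge, 190 mm along y, 10 mm thick; the hinge axis lies in its mid-plane. -x points along the lid from hinge to free edge, z is the outward normal of the outer face. Propped, it leans 66 degrees above level, edge about 260 mm up; shut, its outer face is level at 100 mm.
- lid (a joint): Lid closing angle in rad: 0 propped open, 1.15 fully shut (end stop, on the rim). The hinge is stiff: once the stay is broken the lid stays where it is left, and 1 to 4 N near its free edge lowers it. While the stay is locked it cannot be lowered.
- stay_knob (a point): Press point on the axis of the black release bar on the stay's knee, 10 mm from its outer end, 55 mm outside the lid's end. Bar 16 mm thick, 52 mm long, along the chest's y, on the steel two-link stay at the chest's +y end. Locked, it is about 135 mm above the table; pressed down from above (2 to 8 N) the stay breaks and the bar swings about stay_pivot, down and towards the hinge.
- stay_pivot (a point): Axis of the stay's lower pivot, 70 mm above the table, taken at the same y along the chest as stay_knob. The lower link (80 mm, pivot to knee) turns about this axis, parallel to the hinge. Nothing is at this very point: the links are 42 mm nearer the chest.
- stay_knee (a joint): Bend of the stay's knee in rad: 0 locked (slightly past straight, against its stop), growing as the knee is pushed down; about 2.7 with the lid shut. The lid comes down along with the bending knee.
- lock_mouth (a point): Centre of the key slot's mouth in the top of the lock cylinder (brass, 34 mm square top), 100 mm above the table, in a dark steel housing (72 x 72 mm, 86 mm high) before the chest's front, 218 mm from the hinge line. Slot 20.5 x 10.5 mm, 50 mm deep, edges chamfered 2.5 mm, long side along this x; z up. A small steel cam along +x turns over the lid's tongue when locked.
- lock (a joint): Angle of the lock cylinder in rad, clockwise seen from above: it starts anywhere from 0 to 0.35; 1.4 is the end stop, locked. It turns stiffly (0.08 N m) and stays where it is left.
- key_bow (a point): Centre of the handle of the T-handled key (140 g, 96 mm long), upright in one hole of the stand. Handle: dark steel bar 60 (x) x 12 (y) x 34 mm high. Below: 14 mm round stem, collar 34 mm in diameter, underside 39 mm below this point, flat blade 18 (x) x 8 (y) mm, 40 mm long, last 8 mm narrowed to 13 x 4. Fits the slot either way round; fully home, the collar rests on the cylinder.
- key_collar (a point): Centre of the underside of the T-handled key's collar; it rests on the stand's top, 55 mm above the table, at the start, and on the lock_mouth point when the key is fully home. Same axes as key_bow.
- roundkey_head (a point): Centre of the head of another key, round head 38 mm wide and 30 mm high; not to be moved. It stands in another hole of the stand.
- squarekey_head (a point): Centre of the head of a third key, square head 32 mm wide and 30 mm high; not to be moved. It stands in another hole of the stand.
- stand: White key stand, block 64 x 236 mm and 55 mm high (origin under its centre, long side along its y), with three 23 mm square holes 50 mm deep, at y = -78, 0 and 78 mm. Fixed.
- brownrack: Brown tube rack 80 x 130 mm, 50 mm high, tube tops to 74 mm; origin under its centre. Bystander.
- yellowrack: Yellow tube rack 100 x 140 mm, 40 mm high, tube tops to 64 mm; origin under its centre. Bystander.
- bottle: White bottle, 64 mm in diameter, 150 mm high; origin under its centre. Bystander.
- jar: Amber jar, 60 mm in diameter, 80 mm high; origin under its centre. Bystander.
- beaker: White beaker, 72 mm in diameter, 90 mm high; origin under its centre. Bystander.
- tipbox: Grey box 120 x 85 mm, 60 mm high; origin under its centre. Bystander.
Not all that is in view belongs to the job. What is shaped like the part that bears key_bow but blue or purple is not meant.

How it is judged:
By the outcome, as a careful person would: the job done as asked, in the order asked, and still so for the second after the job is handed in, with the robot touching nothing.
It also fails if it takes over 67 s, if anything falls off the work surface, if the arm or the gripper's body presses on something with over 40 N, if the wrist force passes 120 N, or if a joint passes its speed limit or range.

ROBOT

A 6-joint arm with a two-finger parallel gripper is mounted at the origin on the work surface. World frame = base frame: x ahead of the robot, y to its left, z up, the work surface at z = 0. Lengths are in mm, angles in rad, forces in N, time in s.
With the tool pointing down it reaches from about 350 to 975 mm from the base axis. Payload 7.1 kg.
Tool frame: the origin (TCP) lies at the very end of the fingers, on their centre line; the grasp point (between the pads) lies 19 mm behind it; y points along the fingers, x is the direction in which the jaws open and shut, and the axes are right-handed (so a half turn about y gives the same grasp; the last joint's range is limited). The gripper opens to 88 mm and grips with 3 to 60 N. Pads are 20 mm wide; open, the fingers measure 115 mm over their backs; the gripper's body (75 mm by 178 mm) begins 61 mm behind the grasp point.
Start: joints at [-1.265, 0.423, 1.63, -0, 1.089, -0.019], TCP at [199.467, -592.299, 222.675] pointing down, gripper open.
Joint ranges: [-3, 3], [-0.9, 2.11], [0.09, 2.58], [-1.31, 4.45], [0.11, 2.69], [-2.54, 2.54]. Speed limits (rad/s): [2.39, 2.39, 3.01, 3.14, 3.14, 3.14].

INTERFACE

Orientations are given as a rotation vector (axis times angle).
In Python, from workcell import ctrl gives the robot as it stands. The module is installed in compiled form; this text tells all that it offers.
- The arm moves only by the tool jog_arm, never from a script. Its argument "steps" is a list of rows, each an object with "turn": the turn, a rotation vector about the world's x, y, z scaled (see below), a list of three; "dp": the shift along the world's x, y, z scaled (see below), a list of three; "claw": the opening, from 0 (shut) to 1 (fully open). In form: [{"turn": [wx, wy, wz], "dp": [x, y, z], "claw": claw}, ...]. A call has 1 to 12 rows; each row is the pose to reach, as a shift and turn from the pose measured when the call began, turning the shorter way round; what a row does not reach only later rows make up. The controller multiplies each number of a shift by 80 mm and each number of a turn by pi rad. A row lasts 1/12 s, in which the tool goes at most 41.7 mm and 7.16 degrees, less where a joint would pass 70% of its speed; a pose out of reach is approached as far as the arm can. A call with a number of a shift or a turn outside -1 to 1 is refused whole. A call with a gripper value outside its range is refused whole. The fingers move at their own pace and stop on an object; the grip force is fixed at half the most. Time passes only in rows, so rows that repeat a pose let the fingers close. It gives the time, the measured TCP pose, the force and the opening at its end, in the units of the state.
- ctrl.get_obs(): the state, without advancing time (a new reading comes with each control period).
- ctrl.get_image(name): name is "scene" or "side" or "wrist"; returns a dict with "img" (420x560x3 uint8, red, green, blue), "range_z" (420x560 float32, mm along the optical axis (not along the pixel's ray), 0 where there is no reading), "fovy" (degrees; the focal length in pixels is half the picture's height over the tangent of half this angle, whatever the lens; pixels are square), "cx", "cy" (the principal point, pixels), "camera_from_world" (4x4, takes a point from world to camera coordinates); the wrist camera has in their place "hand_eye" (4x4, takes a point from camera to tool coordinates, whose origin is the TCP and whose axes are the tool frame's). Camera axes: x right, y down, z forward; pixel columns grow to the right and rows downward; lengths in mm; the calibration is good to about 2 mm. The wrist camera is an equidistant fisheye: a pixel r from the principal point sees the ray r / f radians off the axis. A picture is of the moment at which its call begins: read the wrist's pose just before it.
- ctrl.close_job(): hands the job in, once; it reports no verdict.
The state is a dict: "t": time; "qpos": joint angles; "qvel": joint speeds; "joint_torque": joint torques, N m; "ee_pos": TCP position; "orientation": TCP orientation; "ft_force": force on the tool from outside, world axes, zero at the start; "moment": the same for the moment, N m; "width": finger opening in mm.
Only numpy, scipy, OpenCV 4.12 (cv2) and the standard library are available. Lean on these libraries where they do the work, as an engineer would, in place of code of your own. Each camera call takes 0.05 s, during which the arm holds its last target.

## Working session

There is one attempt and no reset: what is moved stays moved. The work goes in short steps, Python scripts to look and compute and a tool call to move; the robot and the scene stay as the last step left them, time stands still between calls to the robot, and variables do not carry over. Pictures are saved under pics/ and viewed, and the job is handed in when it is done.

Besides the shell and the picture viewer there is one more tool, called after "Emit:" as name(argument=value, ...) on one line, values as JSON. jog_arm: Moves the arm, as the interface text tells. Its arguments: {"type":"object","properties":{"steps":{"type":"array","items":{"type":"object","properties":{"turn":{"type":"array","items":{"type":"number"}},"dp":{"type":"array","items":{"type":"number"}},"claw":{"type":"number"}}}}},"required":["steps"]}

```bash
mkdir -p pics; cat > h.py <<'E'
import numpy as np, cv2
from workcell import ctrl
from scipy.spatial.transform import Rotation as R
def shot(n,fn):
    d=ctrl.get_image(n); cv2.imwrite('pics/'+fn+'.png',d['img'][:,:,::-1]); np.savez('pics/'+fn+'.npz',**d); return d
def load(fn): 
    z=np.load('pics/'+fn+'.npz'); return {k:z[k] for k in z.files}
def f(d): return 210/np.tan(np.radians(float(d['fovy']))/2)
def px2w(d,u,v,z=None):
    """world from pixel with depth; if z given intersects plane"""
    F=f(d); T=np.linalg.inv(d['camera_from_world'])
    r=np.array([(u-d['cx'])/F,(v-d['cy'])/F,1.])
    if z is None:
        return (T@np.append(r*d['range_z'][int(round(v)),int(round(u))],1))[:3]
    o=T[:3,3]; w=T[:3,:3]@r; return o+w*(z-o[2])/w[2]
def w2px(d,p):
    c=d['camera_from_world']@np.append(p,1); F=f(d); return c[0]/c[2]*F+d['cx'],c[1]/c[2]*F+d['cy'],c[2]
def cloud(d):
    F=f(d);T=np.linalg.inv(d['camera_from_world']);v,u=np.mgrid[:420,:560];Z=d['range_z']
    P=np.stack([(u-d['cx'])/F*Z,(v-d['cy'])/F*Z,Z],-1)
    return P@T[:3,:3].T+T[:3,3]
def crop(fn,u0,v0,u1,v1,s,out):
    im=cv2.imread('pics/'+fn+'.png')[v0:v1,u0:u1]; cv2.imwrite('pics/'+out+'.png',cv2.resize(im,None,fx=s,fy=s,interpolation=cv2.INTER_CUBIC))
E
python3 - <<'E'
from h import *
o=ctrl.get_obs()
for k,v in o.items(): print(k,np.round(v,3))
for n in ['scene','side','wrist']:
    d=shot(n,n+'0'); print(n,d['fovy'],d['cx'],d['cy'])
    if 'camera_from_world' in d: print(np.linalg.inv(d['camera_from_world']).round(2))
    else: print(d['hand_eye'].round(2))
E
```

```text
t 0.0
qpos [-1.265  0.424  1.631 -0.     1.089 -0.019]
qvel [ 0.001 -0.001 -0.001 -0.001 -0.001  0.001]
joint_torque [-3.0000e-03 -5.4463e+01 -2.7367e+01  6.4000e-02  2.3000e-02 -0.0000e+00]
ee_pos [ 199.303 -591.781  221.925]
orientation [-1.345  0.968 -0.966]
ft_force [-0.511  0.259 -0.195]
moment [ 0.007  0.067 -0.008]
width 87.932
scene 45.66830883543575 276.04493892553336 216.66736941092665
[[ 3.40000e-01  5.70000e-01 -7.50000e-01  1.60044e+03]
 [ 9.40000e-01 -2.10000e-01  2.70000e-01 -3.69420e+02]
 [ 0.00000e+00 -7.90000e-01 -6.10000e-01  1.01667e+03]
 [ 0.00000e+00  0.00000e+00  0.00000e+00  1.00000e+00]]
side 48.556368491021736 280.4442321609328 210.7347006103747
[[ 1.0000e+00 -0.0000e+00  3.0000e-02  4.9555e+02]
 [-3.0000e-02 -6.4000e-01  7.6000e-01 -9.2381e+02]
 [ 2.0000e-02 -7.6000e-01 -6.4000e-01  9.7356e+02]
 [ 0.0000e+00  0.0000e+00  0.0000e+00  1.0000e+00]]
wrist 65.70646984690485 276.3151660258171 209.06775305500804
[[   1.     -0.      0.     -0.96]
 [  -0.     -0.24    0.97 -162.32]
 [  -0.     -0.97   -0.24   66.21]
 [   0.      0.      0.      1.  ]]
```

View pics/scene0.png

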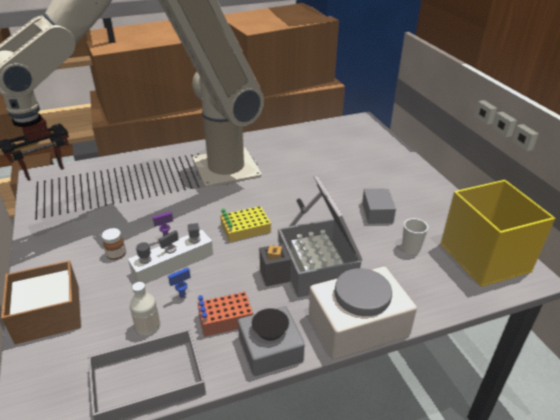

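View pics/side0.png

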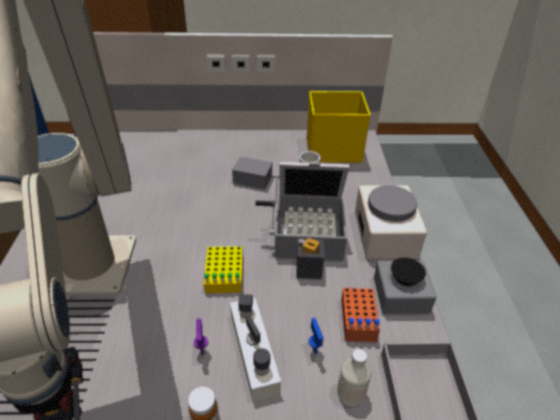

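View pics/wrist0.png

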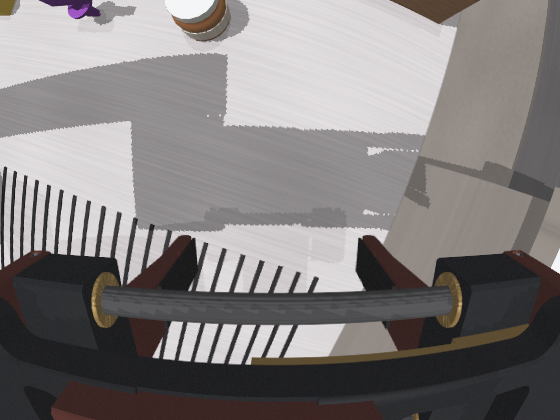

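Candidates for key: dark T in the stand's middle hole (scene 168,240; side 253,330), purple T (scene 163,220; side 200,335), blue T (scene 180,278; side 316,333), round head (scene 143,252; side 261,360), square head (scene 194,232; side 246,302). The dark one fits the description, so I'll check it in close crops.

```bash
python3 - <<'E'
from h import *
crop('side0',215,285,295,405,5,'c1'); crop('side0',240,150,360,290,4,'c2'); crop('scene0',110,200,230,300,6,'c3'); crop('scene0',245,170,375,300,5,'c4')
a=cv2.imread('pics/c1.png');b=cv2.imread('pics/c2.png')
E
```

```text
(no output)
```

View pics/c1.png

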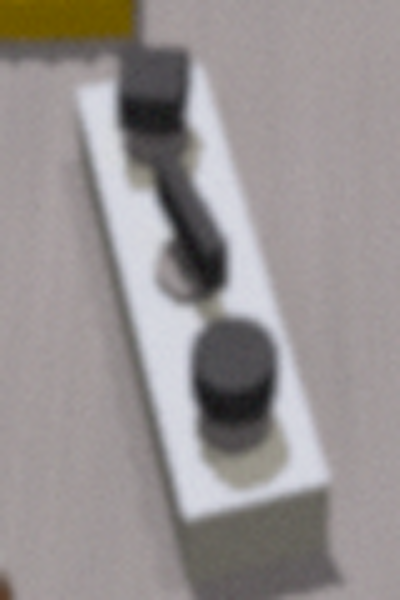

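View pics/c2.png

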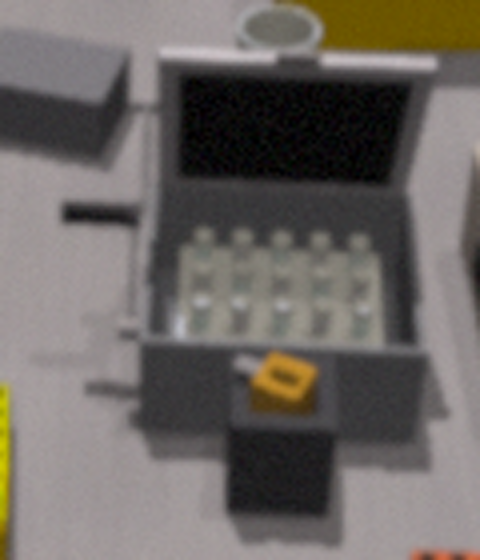

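View pics/c3.png

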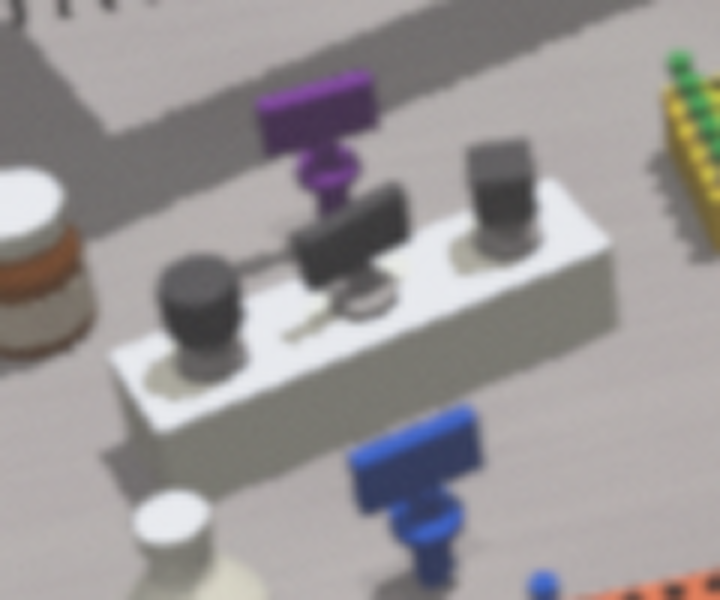

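View pics/c4.png

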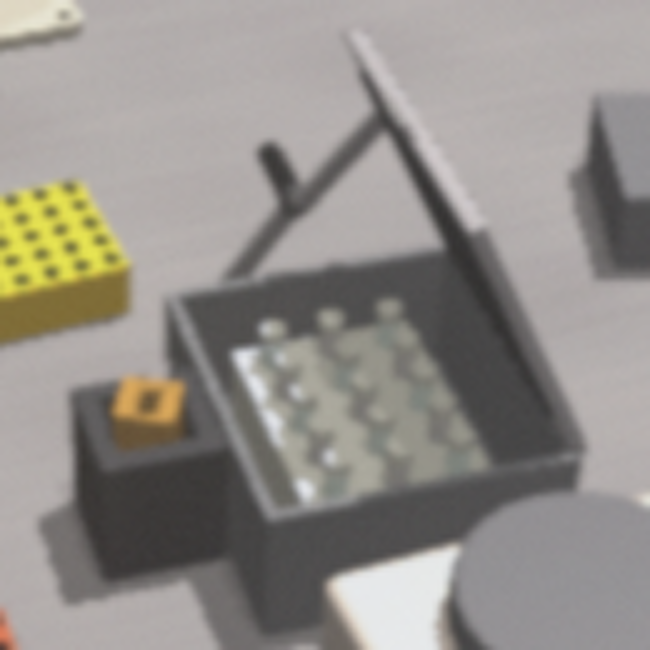

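The dark T key is in the stand's middle hole (scene 168,240). The stay bar is at side 265,203, at the left end of the chest, and the brass lock is at side 311,244. Now measuring from depth.

```bash
python3 - <<'E'
from h import *
for n in ['side0','scene0']:
    d=load(n);P=cloud(d);im=d['img'].astype(int)
    print(n)
    def stat(lab,m):
        q=P[m]; 
        if len(q)<4: print(lab,len(q));return
        c,s,a=cv2.minAreaRect(q[:,:2].astype(np.float32)); print(lab,len(q),'mean',q.mean(0).round(1),'rect',np.round(c,1),np.round(s,1),round(a,1))
    if n=='side0': boxK=(232,262,310,350); boxL=(295,330,235,262); boxS=(225,285,290,402); boxB=(252,276,196,210)
    else: boxK=(155,182,228,252); boxL=(263,285,243,260); boxS=(125,215,228,280); boxB=(292,308,195,214)
    M=lambda b:(np.mgrid[:420,:560][1]>=b[0])&(np.mgrid[:420,:560][1]<b[1])&(np.mgrid[:420,:560][0]>=b[2])&(np.mgrid[:420,:560][0]<b[3])
    z=P[...,2]
    stat('keytop',M(boxK)&(z>106)&(z<116)); stat('keyall',M(boxK)&(z>80)&(z<116))
    stat('lock',M(boxL)&(z>96)&(z<106))
    stat('lockbrass',M(boxL)&(z>96)&(z<106)&(im[...,0]-im[...,2]>60))
    stat('standtop',M(boxS)&(z>52)&(z<58)&(im.min(-1)>150))
    stat('bar',M(boxB)&(z>125)&(z<150))
    stat('bar2',M(boxB)&(z>110)&(z<160))
    b=(260,360,180,265) if n=='side0' else (240,370,170,300)
    stat('rim',M(b)&(z>85)&(z<93))
    stat('housing',M(b)&(z>82)&(z<88))
E
```

```text
side0
keytop 133 mean [ 468.3 -298.4  110.1] rect [ 472.7 -309.5] [17.8 93.1] 17.7
keyall 246 mean [ 467.4 -297.   101.8] rect [ 468.4 -290.2] [ 26.3 131.8] 19.9
lock 129 mean [614.6 -24.   99.3] rect [610.6 -20.6] [38.9 51.8] 62.9
lockbrass 109 mean [617.8 -26.2  99.6] rect [618.  -25.1] [39.3 35. ] 58.4
standtop 1232 mean [ 469.1 -308.5   54.9] rect [ 467.8 -293. ] [ 64.5 236.6] 14.5
bar 121 mean [496.3  99.7 139.2] rect [494.8  99.9] [22.1 57.5] 78.7
bar2 125 mean [497.2  99.9 139.4] rect [494.9  99.4] [26.5 57.3] 85.0
rim 783 mean [626.4  57.5  88.5] rect [643.4  84.2] [298.6 247.7] 81.7
housing 714 mean [625.9  50.   85. ] rect [641.8  80.6] [295.8 246.9] 80.7
scene0
keytop 68 mean [ 470.4 -287.1  109.6] rect [ 469. -288.] [18.  58.5] 24.4
keyall 207 mean [ 472.2 -286.7   98.6] rect [ 469.9 -286.2] [20.1 61. ] 18.8
lock 110 mean [618.  -17.8  99.5] rect [614.8 -15.8] [34.2 52. ] 60.1
lockbrass 93 mean [619.8 -19.1  99.7] rect [620.8 -19.3] [34.2 38.3] 60.1
standtop 710 mean [ 476.4 -290.1   54.8] rect [ 470.4 -285.8] [ 70.7 237. ] 14.8
bar 96 mean [505.7 107.4 139. ] rect [497.2 106.6] [22.2 63.8] 86.6
bar2 101 mean [506.7 107.6 139.4] rect [498.8 110.8] [23.3 63.8] 76.6
rim 817 mean [635.2  64.5  88.3] rect [640.   91.1] [265.5 279.1] 23.3
housing 796 mean [631.2  62.9  85.1] rect [638.9  90.5] [267.4 279.5] 23.5
```

```bash
python3 - <<'E'
from h import *
d=load('side0')
for l,u,v,z in [('FL',275.3,236.5,90),('FR',346.8,238,90),('lidTL',280,163.2,260),('lidTR',349,166.5,260),('HFL',297.7,256,86),('HFR',324,255.7,86),('baro',256,203,135),('bari',274,203,135),
  ('brL',302.8,246.3,100),('brT',307.5,238.3,100),('brR',319.8,241.8,100),('brB',315,249,100),('slotc',311.7,244,100),('knobout',255.8,202.5,None)]:
    print(l,px2w(d,u,v,z).round(1))
d=load('scene0'); c=lambda x,y:(245+x/5,170+y/5)
for l,x,y,z in [('FL',170,300,90),('FR',272,518,90),('BR',578,458,90),('lidTop',350,32,260),('brL',110,405,100),('brT',128,378,100),('brR',187,382,100),('brB',182,415,100),('slot',149,402,100),('H1',70,392,86),('H2',105,465,86),('baro',268,152,135),('bari',290,205,135)]:
    print(l,px2w(d,*c(x,y),z).round(1))
E
```

```text
FL [523.5  13.1  90. ]
FR [721.1   6.2  90. ]
lidTL [535.9 121.4 260. ]
lidTR [721.5 106.4 260. ]
HFL [581.8 -58.3  86. ]
HFR [651.9 -57.6  86. ]
baro [469.6 104.4 135. ]
bari [520.8 104.3 135. ]
brL [596. -36. 100.]
brT [610.8  -5.  100. ]
brR [643.2 -18.9 100. ]
brB [627.9 -46.3 100. ]
slotc [620.6 -27.3 100. ]
knobout [469.2  98.9 141.3]
FL [531.8  26.3  90. ]
FR [722.2  14.4  90. ]
BR [735.2 189.   90. ]
lidTop [539.9 129.  260. ]
brL [618.6 -40.8 100. ]
brT [600.5 -23.9 100. ]
brR [614.8   6.1 100. ]
brB [639.8  -6.2 100. ]
slot [623.5 -19.6 100. ]
H1 [585.5 -53.4  86. ]
H2 [649.3 -54.4  86. ]
baro [470.4 111.7 135. ]
bari [524.3 104.  135. ]
```

```bash
python3 - <<'E'
from h import *
o=ctrl.get_obs(); Rm=R.from_rotvec(o['orientation']).as_matrix(); print(Rm.round(3))
from scipy.optimize import fsolve
# stay geometry in chest x,z ; unknown a,L2,knee x
k=np.array([-90,135.])
def geo(kx):
    kz=135; px=kx-np.sqrt(80**2-65**2); p=np.array([px,70.])
    u=np.array([kx-px,65])/80
    def eq(x):
        a,L2=x; att=a*np.array([-np.cos(np.radians(66)),np.sin(np.radians(66))])+[0,95]
        return att-(p+u*(80+L2))
    a,L2=fsolve(eq,[120,90]); 
    att=np.array([-a,95]); D=np.linalg.norm(att-p); c=(80**2+L2**2-D**2)/(160*L2); return p,a,L2,np.pi-np.arccos(np.clip(c,-1,1))
for kx in range(-110,-80,3): print(kx,geo(kx))
E
```

```text
[[ 0.319 -0.     0.948]
 [-0.948  0.001  0.319]
 [-0.001 -1.     0.   ]]
-110 (array([-156.63689527,   70.        ]), np.float64(130.57806282037754), np.float64(97.5864568090167), np.float64(2.782706414306306))
-107 (array([-153.63689527,   70.        ]), np.float64(127.75372800046868), np.float64(94.41087742982955), np.float64(2.7598666986749274))
-104 (array([-150.63689527,   70.        ]), np.float64(124.92939318055987), np.float64(91.23529805064243), np.float64(2.7403069268579605))
-101 (array([-147.63689527,   70.        ]), np.float64(122.10505836065101), np.float64(88.0597186714553), np.float64(2.7237951563796003))
-98 (array([-144.63689527,   70.        ]), np.float64(119.28072354074219), np.float64(84.88413929226815), np.float64(2.710234230867955))
-95 (array([-141.63689527,   70.        ]), np.float64(116.45638872083335), np.float64(81.708559913081), np.float64(2.6996353144237615))
-92 (array([-138.63689527,   70.        ]), np.float64(113.63205390092449), np.float64(78.53298053389389), np.float64(2.692108856155879))
-89 (array([-135.63689527,   70.        ]), np.float64(110.80771908101568), np.float64(75.35740115470671), np.float64(2.687868457116594))
-86 (array([-132.63689527,   70.        ]), np.float64(107.98338426110682), np.float64(72.18182177551958), np.float64(2.687247425484674))
-83 (array([-129.63689527,   70.        ]), np.float64(105.15904944119798), np.float64(69.00624239633242), np.float64(2.690731609780471))
```

Emit:
jog_arm(steps=[{"turn": [0,0,-0.04],"dp": [0.2,0.48,0.1],"claw": 0},{"turn": [0,0,-0.083],"dp": [0.4,0.96,0.2],"claw": 0},{"turn": [0,0,-0.083],"dp": [0.4,0.96,0.2],"claw": 0}])

```text
t: 0.4
ee_pos: [232.5, -510.1, 238.3]
orientation: [-1.233, 1.169, -1.163]
ft_force: [0.7, -0.6, 0.2]
width: 71.5
```

Emit:
jog_arm(steps=[{"turn": [0,0,0],"dp": [0.2,0.48,0],"claw": 0},{"turn": [0,0,0],"dp": [0.4,0.96,0],"claw": 0},{"turn": [0,0,0],"dp": [0.4,0.96,0],"claw": 0}])

```text
t: 0.65
ee_pos: [265.1, -428.4, 237.6]
orientation: [-1.232, 1.169, -1.158]
ft_force: [-0.3, -0.3, -0.2]
width: 51.4
```

Emit:
jog_arm(steps=[{"turn": [0,0,0],"dp": [0.2,0.48,0],"claw": 0},{"turn": [0,0,0],"dp": [0.4,0.96,0],"claw": 0},{"turn": [0,0,0],"dp": [0.4,0.96,0],"claw": 0}])

```text
t: 0.9
ee_pos: [297.6, -347.2, 237.1]
orientation: [-1.231, 1.169, -1.154]
ft_force: [0.2, -0.0, -0.5]
width: 31.5
```

Emit:
jog_arm(steps=[{"turn": [0,0,0],"dp": [0.2,0.48,0],"claw": 0},{"turn": [0,0,0],"dp": [0.4,0.96,0],"claw": 0},{"turn": [0,0,0],"dp": [0.4,0.96,0],"claw": 0}])

```text
t: 1.15
ee_pos: [330.5, -266.5, 236.9]
orientation: [-1.232, 1.167, -1.15]
ft_force: [-0.9, -0.6, 0.3]
width: 11.1
```

```bash
python3 - <<'E'
from h import *
np.save('pics/w1o.npy',ctrl.get_obs(),allow_pickle=True); shot('wrist','w1')
E
```

Emit:
jog_arm(steps=[{"turn": [0,0,0],"dp": [0.2,0.48,0],"claw": 0},{"turn": [0,0,0],"dp": [0.4,0.96,0],"claw": 0},{"turn": [0,0,0],"dp": [0.4,0.96,0],"claw": 0}])

```text
t: 1.45
ee_pos: [363.9, -188.5, 237.2]
orientation: [-1.234, 1.163, -1.147]
ft_force: [-0.3, -0.3, 0.8]
width: 0.5
```

Emit:
jog_arm(steps=[{"turn": [0,0,0],"dp": [0.2,0.48,0],"claw": 0},{"turn": [0,0,0],"dp": [0.4,0.96,0],"claw": 0},{"turn": [0,0,0],"dp": [0.4,0.96,0],"claw": 0}])

```text
t: 1.7
ee_pos: [398.1, -109.0, 237.5]
orientation: [-1.234, 1.159, -1.145]
ft_force: [-0.1, -0.0, 0.1]
width: 0.5
```

Emit:
jog_arm(steps=[{"turn": [0,0,0],"dp": [0.2,0.48,0],"claw": 0},{"turn": [0,0,0],"dp": [0.4,0.96,0],"claw": 0},{"turn": [0,0,0],"dp": [0.4,0.96,0],"claw": 0}])

```text
t: 1.95
ee_pos: [433.0, -29.6, 237.9]
orientation: [-1.233, 1.155, -1.143]
ft_force: [0.8, -0.7, -0.5]
width: 0.1
```

Emit:
jog_arm(steps=[{"turn": [0,0,0],"dp": [0.2,0.48,0],"claw": 0},{"turn": [0,0,0],"dp": [0.2,0.96,0],"claw": 0},{"turn": [0,0,0],"dp": [0.2,0.96,0],"claw": 0}])

```text
t: 2.2
ee_pos: [450.5, 50.6, 238.1]
orientation: [-1.233, 1.152, -1.14]
ft_force: [-0.1, -1.0, -0.3]
width: 0.8
```

```bash
python3 - <<'E'
from h import *
o=ctrl.get_obs();np.save('pics/w2o.npy',o,allow_pickle=True); shot('wrist','w2'); print(o['ee_pos'],o['qpos'])
E
```

```text
[450.52806703  50.58109244 238.08293301] [0.07583977 0.14404605 1.98335093 0.01678786 1.00951263 1.55511467]
```

View pics/w1.png

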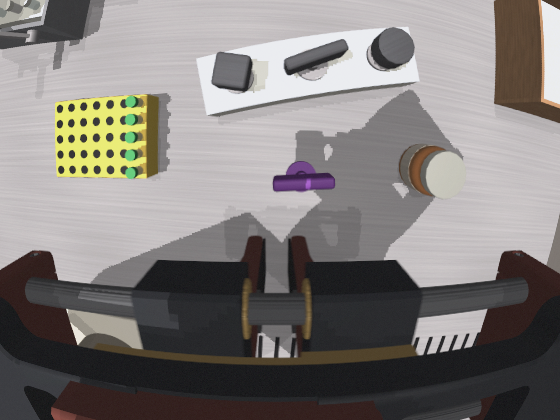

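View pics/w2.png

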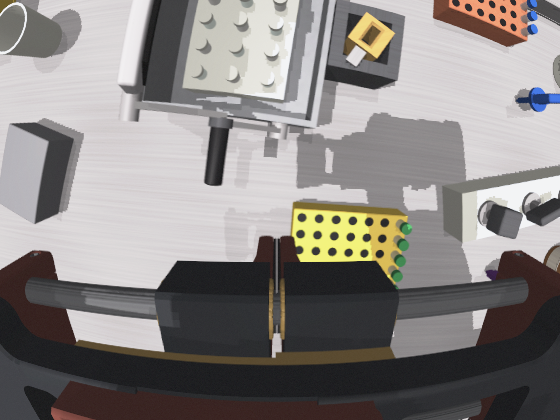

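w2 shows the release bar from (213,183) to (220,120), and the brass lock centred at about (370,35). In w1 the T handle runs from (288,67) to (343,46).

```bash
cat >> h.py <<'E'
def wload(fn): return load(fn), np.load('pics/'+fn+'o.npy',allow_pickle=True).item()
def wray(d,o,u,v):
    F=f(d);du,dv=u-d['cx'],v-d['cy'];r=np.hypot(du,dv);th=r/F
    c=np.array([np.sin(th)*du/max(r,1e-9),np.sin(th)*dv/max(r,1e-9),np.cos(th)])
    H=d['hand_eye'];Rt=R.from_rotvec(o['orientation']).as_matrix()
    org=Rt@H[:3,3]+o['ee_pos'];return org,Rt@H[:3,:3]@c,c
def wpx(d,o,u,v,z=None):
    org,w,c=wray(d,o,u,v)
    if z is None: return org+w*d['range_z'][int(round(v)),int(round(u))]/c[2]
    return org+w*(z-org[2])/w[2]
def wcloud(d,o):
    v,u=np.mgrid[:420,:560].astype(float);F=f(d);du=u-d['cx'];dv=v-d['cy'];r=np.hypot(du,dv)+1e-9;th=r/F
    Z=d['range_z'];t=np.tan(th);P=np.stack([t*du/r*Z,t*dv/r*Z,Z],-1)
    H=d['hand_eye'];Rt=R.from_rotvec(o['orientation']).as_matrix()
    return (P@H[:3,:3].T+H[:3,3])@Rt.T+o['ee_pos']
def M(b):
    v,u=np.mgrid[:420,:560]; return (u>=b[0])&(u<b[1])&(v>=b[2])&(v<b[3])
def rect(q):
    c,s,a=cv2.minAreaRect(q[:,:2].astype(np.float32)); return len(q),q.mean(0).round(1),np.round(c,1),np.round(s,1),round(a,1)
E
python3 - <<'E'
from h import *
d,o=wload('w2')
print('bar out',wpx(d,o,213,183),wpx(d,o,213,183,135),'in',wpx(d,o,220,120,135))
P=wcloud(d,o);z=P[...,2];im=d['img'].astype(int)
m=M((203,236,112,190))&(z>130)&(z<150); print('bar',rect(P[m]))
m=M((330,400,0,70))&(z>96)&(z<106)&(im[...,0]-im[...,2]>50); print('brass',rect(P[m]))
m=M((330,400,0,90))&(z>83)&(z<89); print('housing',rect(P[m]))
d,o=wload('w1')
P=wcloud(d,o);z=P[...,2];im=d['img'].astype(int)
m=M((280,350,35,80))&(z>106)&(z<116); print('keytop',rect(P[m]))
m=M((190,425,20,120))&(z>52)&(z<58)&(im.min(-1)>150); print('stand',rect(P[m]))
crop('w2',320,0,410,95,7,'c5');crop('w2',180,90,330,200,5,'c6')
E
```

```text
bar out [469.36372764 105.94201403 142.80709539] [467.96334797 107.49862577 135.        ] in [520.81635531 104.66538385 135.        ]
bar (1412, array([498.2, 104.7, 141.9]), array([497.3, 104. ]), array([60.1, 23.8]), 1.2)
brass (957, array([617.9, -22.6, 100.1]), array([618.3, -22.8]), array([34.2, 35.1]), 60.3)
housing (2628, array([616.8, -20.7,  86.3]), array([618.5, -20.6]), array([76.3, 73.1]), 86.5)
keytop (863, array([ 466.2, -290. ,  110.8]), array([ 466.8, -290.5]), array([12.9, 60.1]), 25.9)
stand (7973, array([ 461.5, -282.3,   55.3]), array([ 467.8, -290.4]), array([ 64.8, 237.1]), 14.5)
```

View pics/c5.png

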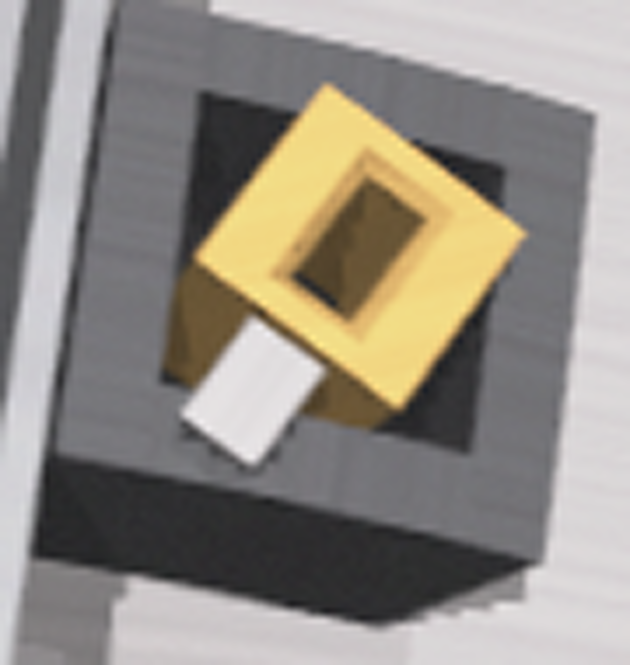

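View pics/c6.png

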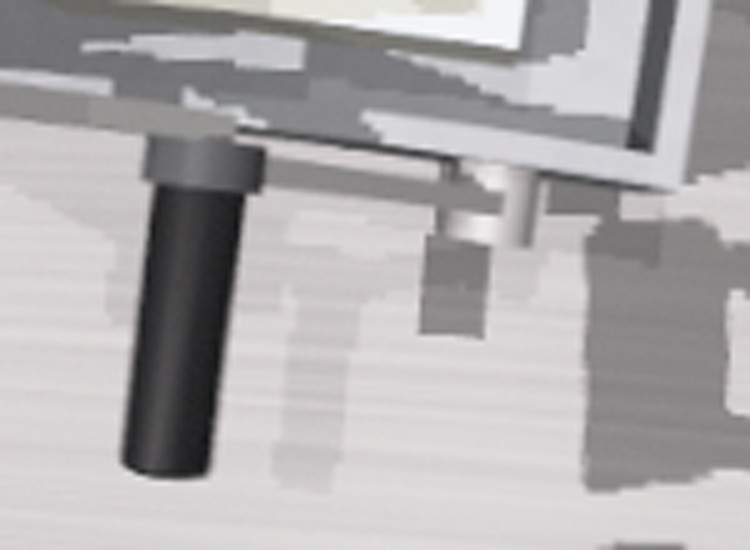

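Emit:
jog_arm(steps=[{"turn": [0,0,0],"dp": [0.2,0.4,-0.2],"claw": 0},{"turn": [0,0,0],"dp": [0.36,0.68,-0.6],"claw": 0},{"turn": [0,0,0],"dp": [0.36,0.68,-0.95],"claw": 0},{"turn": [0,0,0],"dp": [0.36,0.68,-0.95],"claw": 0}])

```text
t: 2.58
ee_pos: [476.5, 100.9, 157.5]
orientation: [-1.243, 1.156, -1.137]
ft_force: [-1.5, -0.3, -0.5]
width: 0.3
```

Emit:
jog_arm(steps=[{"turn": [0,0,0],"dp": [0,0,-0.05],"claw": 0},{"turn": [0,0,0],"dp": [0,0,-0.1],"claw": 0},{"turn": [0,0,0],"dp": [0,0,-0.14],"claw": 0},{"turn": [0,0,0],"dp": [0,0,-0.17],"claw": 0},{"turn": [0,0,0],"dp": [0,0,-0.2],"claw": 0},{"turn": [0,0,0],"dp": [0,0.02,-0.23],"claw": 0}])

```text
t: 3.08
ee_pos: [477.6, 102.8, 140.3]
orientation: [-1.239, 1.155, -1.138]
ft_force: [-1.3, 5.3, 9.3]
width: 0.3
```

Emit:
jog_arm(steps=[{"turn": [0,0,0],"dp": [0,0.05,-0.03],"claw": 0},{"turn": [0,0,0],"dp": [0,0.08,-0.06],"claw": 0},{"turn": [0,0,0],"dp": [0,0.11,-0.09],"claw": 0},{"turn": [0,0,0],"dp": [0,0.14,-0.12],"claw": 0},{"turn": [0,0,0],"dp": [0,0.17,-0.15],"claw": 0},{"turn": [0,0,0],"dp": [0,0.2,-0.18],"claw": 0},{"turn": [0,0,0],"dp": [0,0.22,-0.22],"claw": 0},{"turn": [0,0,0],"dp": [0,0.24,-0.26],"claw": 0},{"turn": [0,0,0],"dp": [0,0.26,-0.3],"claw": 0},{"turn": [0,0,0],"dp": [0,0.28,-0.34],"claw": 0}])

```text
t: 3.92
ee_pos: [479.1, 126.3, 113.7]
orientation: [-1.236, 1.154, -1.139]
ft_force: [1.3, 4.7, 6.7]
width: 0.1
```

```bash
python3 - <<'E'
from h import *
o=ctrl.get_obs();print(o['ft_force'],o['ee_pos']); shot('side','s1'); crop('s1',240,120,360,270,5,'c7')
E
```

```text
[1.3185315  4.71108418 6.66069009] [479.09179178 126.31432721 113.69289018]
```

View pics/c7.png

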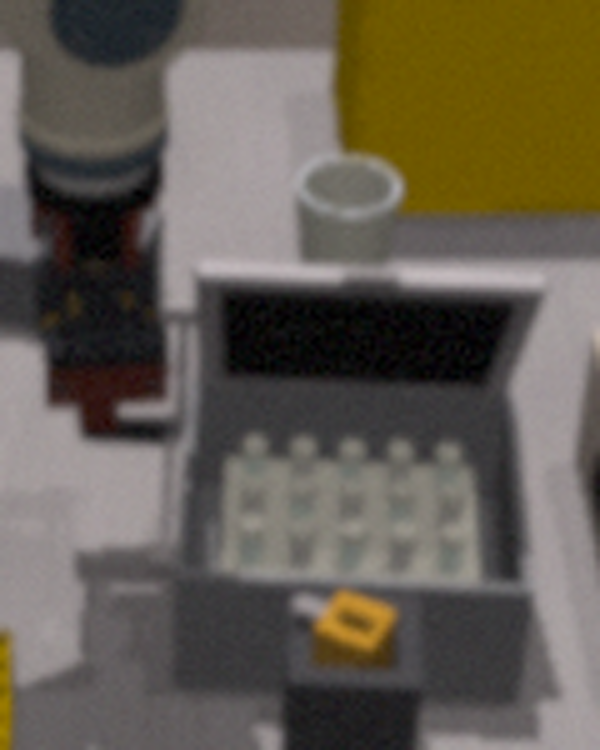

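```bash
python3 - <<'E'
from h import *
d=load('s1');P=cloud(d);z=P[...,2]
# lid edge highest points
m=M((276,352,165,215))&(z>150)&(z<270); q=P[m]; print('top z',np.percentile(q[:,2],[50,95,99]), q[q[:,2]>np.percentile(q[:,2],95)].mean(0))
p=np.array([-141.6,70]);a=116.5;L2=81.7
for th in np.arange(0,1.151,.1):
    g=np.radians(66)-th; att=np.array([-a*np.cos(g),95+a*np.sin(g)]); D=att-p; L=np.linalg.norm(D)
    c=(80**2+L*L-L2**2)/(2*80*L); al=np.arctan2(D[1],D[0])-np.arccos(min(c,1)); k=p+80*np.array([np.cos(al),np.sin(al)])
    print(round(th,2),'phi',np.degrees(al).round(1),'knee',k.round(1),'bend',round(np.pi-np.arccos((6400+L2**2-L*L)/(160*L2)),2))
E
```

```text
top z [211.06493033 245.54004679 252.49079568] [628.63520019  85.57807919 248.71042906]
0.0 phi 54.4 knee [-95. 135.] bend nan
0.1 phi 35.7 knee [-76.6 116.7] bend 0.72
0.2 phi 28.6 knee [-71.4 108.3] bend 1.03
0.3 phi 23.1 knee [-68.  101.4] bend 1.27
0.4 phi 18.4 knee [-65.7  95.2] bend 1.49
0.5 phi 13.9 knee [-63.9  89.2] bend 1.69
0.6 phi 9.4 knee [-62.7  83. ] bend 1.87
0.7 phi 4.6 knee [-61.9  76.4] bend 2.04
0.8 phi -0.8 knee [-61.6  68.9] bend 2.21
0.9 phi -7.3 knee [-62.2  59.9] bend 2.37
1.0 phi -15.6 knee [-64.5  48.5] bend 2.51
1.1 phi -27.2 knee [-70.4  33.5] bend 2.64<stdin>:9: RuntimeWarning: invalid value encountered in arccos
```

Emit:
jog_arm(steps=[{"turn": [0,0,0],"dp": [0,0.01,-0.03],"claw": 0},{"turn": [0,0,0],"dp": [0,0.02,-0.05],"claw": 0},{"turn": [0,0,0],"dp": [0,0.03,-0.07],"claw": 0},{"turn": [0,0,0],"dp": [0,0.04,-0.09],"claw": 0},{"turn": [0,0,0],"dp": [0,0.045,-0.11],"claw": 0},{"turn": [0,0,0],"dp": [0,0.05,-0.13],"claw": 0},{"turn": [0,0,0],"dp": [0,0.055,-0.15],"claw": 0},{"turn": [0,0,0],"dp": [0,0.06,-0.17],"claw": 0},{"turn": [0,0,0],"dp": [0,0.065,-0.19],"claw": 0},{"turn": [0,0,0],"dp": [0,0.07,-0.21],"claw": 0},{"turn": [0,0,0],"dp": [0,0.075,-0.23],"claw": 0},{"turn": [0,0,0],"dp": [0,0.08,-0.25],"claw": 0}])

```text
t: 4.97
ee_pos: [478.6, 132.5, 92.8]
orientation: [-1.237, 1.154, -1.138]
ft_force: [1.5, 2.6, 3.2]
width: 0.3
```

Emit:
jog_arm(steps=[{"turn": [0,0,0],"dp": [0,0,-0.02],"claw": 0},{"turn": [0,0,0],"dp": [0,0.005,-0.04],"claw": 0},{"turn": [0,0,0],"dp": [0,0.01,-0.06],"claw": 0},{"turn": [0,0,0],"dp": [0,0.01,-0.08],"claw": 0},{"turn": [0,0,0],"dp": [0,0.015,-0.1],"claw": 0},{"turn": [0,0,0],"dp": [0,0.015,-0.12],"claw": 0},{"turn": [0,0,0],"dp": [0,0.02,-0.14],"claw": 0},{"turn": [0,0,0],"dp": [0,0.02,-0.16],"claw": 0},{"turn": [0,0,0],"dp": [0,0.02,-0.18],"claw": 0},{"turn": [0,0,0],"dp": [0,0.02,-0.2],"claw": 0}])

```text
t: 5.8
ee_pos: [478.3, 134.1, 76.6]
orientation: [-1.238, 1.154, -1.138]
ft_force: [0.5, 0.7, 1.5]
width: 0.6
```

```bash
python3 - <<'E'
from h import *
o=ctrl.get_obs();print(o['ft_force'],o['ee_pos']); shot('side','s2'); crop('s2',240,120,360,270,5,'c8')
d=load('s2');P=cloud(d);z=P[...,2]
m=M((276,352,165,250))&(z>110)&(z<270); q=P[m]; print('top z',np.percentile(q[:,2],[50,95,99]), q[q[:,2]>np.percentile(q[:,2],95)].mean(0))
E
```

```text
[0.46319146 0.66859908 1.47298387] [478.3319035  134.05584182  76.55802009]
top z [153.69198208 173.16341406 174.97489483] [628.78206055  28.10211039 174.33233872]
```

View pics/c8.png

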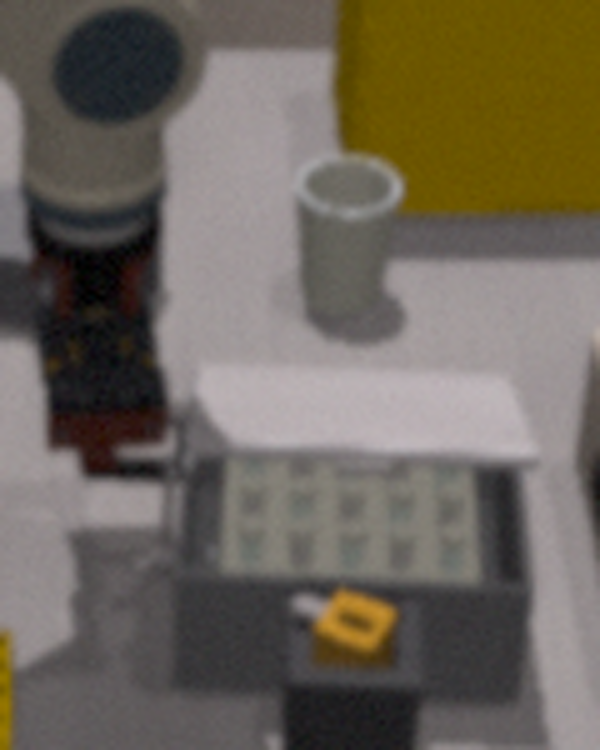

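Emit:
jog_arm(steps=[{"turn": [0,0,0],"dp": [0,0,0.5],"claw": 0},{"turn": [0,0,0],"dp": [0,0,1],"claw": 0},{"turn": [0,0,0],"dp": [0,0,1],"claw": 0}])

```text
t: 6.1
ee_pos: [481.3, 134.6, 161.5]
orientation: [-1.232, 1.149, -1.141]
ft_force: [1.2, -0.3, 0.8]
width: 0.2
```

Emit:
jog_arm(steps=[{"turn": [0,0,0],"dp": [0,0,0.5],"claw": 0},{"turn": [0,0,0],"dp": [0,0,0.8],"claw": 0},{"turn": [0,0,0],"dp": [0.3,-0.2,0.8],"claw": 0},{"turn": [0,0,0],"dp": [0.7,-0.5,0.8],"claw": 0},{"turn": [0,0,0],"dp": [0.95,-0.55,0.8],"claw": 0},{"turn": [0,0,0],"dp": [0.95,-0.55,0.8],"claw": 0}])

```text
t: 6.6
ee_pos: [560.4, 89.1, 225.4]
orientation: [-1.23, 1.149, -1.144]
ft_force: [0.6, 0.6, 0.3]
width: 0.2
```

Emit:
jog_arm(steps=[{"turn": [0,0,0],"dp": [0.5,-0.3,0],"claw": 0},{"turn": [0,0,0],"dp": [0.95,-0.55,0],"claw": 0},{"turn": [0,0,0],"dp": [0.95,-0.55,-0.2],"claw": 0},{"turn": [0,0,0],"dp": [0.95,-0.55,-0.4],"claw": 0},{"turn": [0,0,0],"dp": [0.95,-0.55,-0.4],"claw": 0}])

```text
t: 7.02
ee_pos: [633.7, 44.6, 189.1]
orientation: [-1.235, 1.155, -1.141]
ft_force: [-0.4, -0.4, -0.7]
width: 0.5
```

```bash
python3 - <<'E'
from h import *
o=ctrl.get_obs();print(o['ft_force'],o['ee_pos'],o['t']); np.save('pics/w3o.npy',o,allow_pickle=True); d=shot('wrist','w3')
P=wcloud(d,o);z=P[...,2]
m=M((0,560,0,230))&(z>105)&(z<178)&(P[...,0]>540)&(P[...,0]<730)&(P[...,1]>5)&(P[...,1]<195); q=P[m]; A=np.c_[q[:,:2],np.ones(len(q))]; s=np.linalg.lstsq(A,q[:,2],rcond=None)[0]; print(len(q),s,np.median(abs(A@s-q[:,2])), 'z under tool',s@[o['ee_pos'][0],o['ee_pos'][1],1], q.min(0))
E
```

```text
[-0.38674838 -0.41477169 -0.70580763] [633.70382318  44.55186733 189.12213007] 7.0167
27346 [-3.13822097e-02 -4.46120697e-01  2.07685092e+02] 0.4342800280130845 z under tool 167.92255552656 [608.11098631  23.12241004 105.00248082]
```

View pics/w3.png

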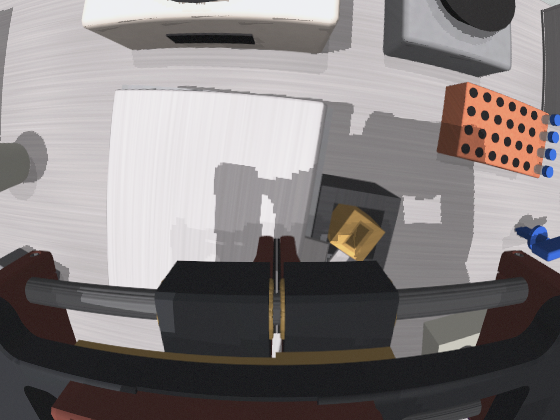

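Emit:
jog_arm(steps=[{"turn": [0,0,0],"dp": [0,0,-0.1],"claw": 0},{"turn": [0,0,0],"dp": [0,0,-0.16],"claw": 0},{"turn": [0,0,0],"dp": [0,0,-0.19],"claw": 0},{"turn": [0,0,0],"dp": [0,0,-0.22],"claw": 0},{"turn": [0,0,0],"dp": [0,0,-0.25],"claw": 0},{"turn": [0,0,0],"dp": [0,0,-0.28],"claw": 0},{"turn": [0,0,0],"dp": [0,0,-0.31],"claw": 0},{"turn": [0,0,0],"dp": [0,0,-0.34],"claw": 0},{"turn": [0,0,0],"dp": [0,0,-0.37],"claw": 0},{"turn": [0,0,0],"dp": [0,0,-0.4],"claw": 0},{"turn": [0,0,0],"dp": [0,0,-0.43],"claw": 0},{"turn": [0,0,0],"dp": [0,0,-0.46],"claw": 0}])

```text
t: 8.07
ee_pos: [634.0, 44.9, 153.7]
orientation: [-1.234, 1.154, -1.141]
ft_force: [0.3, 0.2, 0.6]
width: 0.2
```

Emit:
jog_arm(steps=[{"turn": [0,0,0],"dp": [0,0,-0.03],"claw": 0},{"turn": [0,0,0],"dp": [0,0,-0.06],"claw": 0},{"turn": [0,0,0],"dp": [0,0,-0.09],"claw": 0},{"turn": [0,0,0],"dp": [0,0,-0.12],"claw": 0},{"turn": [0,0,0],"dp": [0,0,-0.15],"claw": 0},{"turn": [0,0,0],"dp": [0,0,-0.18],"claw": 0},{"turn": [0,0,0],"dp": [0,0,-0.21],"claw": 0},{"turn": [0,0,0],"dp": [0,0,-0.24],"claw": 0},{"turn": [0,0,0],"dp": [0,0,-0.27],"claw": 0},{"turn": [0,0,0],"dp": [0,0,-0.3],"claw": 0},{"turn": [0,0,0],"dp": [0,0,-0.33],"claw": 0},{"turn": [0,0,0],"dp": [0,0,-0.36],"claw": 0}])

```text
t: 9.07
ee_pos: [634.0, 45.0, 124.6]
orientation: [-1.234, 1.154, -1.141]
ft_force: [0.4, -0.8, 0.4]
width: 0.4
```

```bash
cat > lid.py <<'E'
from h import *
import sys
n=sys.argv[1]
o=ctrl.get_obs();print(o['ft_force'],o['ee_pos'],o['t']); np.save('pics/'+n+'o.npy',o,allow_pickle=True); d=shot('wrist',n)
P=wcloud(d,o);z=P[...,2]
m=M((0,560,0,230))&(z>90)&(z<178)&(P[...,0]>560)&(P[...,0]<720)&(P[...,1]>25)&(P[...,1]<190); q=P[m]; A=np.c_[q[:,:2],np.ones(len(q))]; s=np.linalg.lstsq(A,q[:,2],rcond=None)[0]; print(len(q),s,np.median(abs(A@s-q[:,2])), 'z under tool',s@[o['ee_pos'][0],o['ee_pos'][1],1], q.min(0))
E
python3 lid.py w4
```

```text
[ 0.42997238 -0.75134362  0.43404106] [634.02387322  44.95206423 124.63662546] 9.0667
35595 [-1.03827286e-02 -1.55386171e-01  1.37050325e+02] 0.4122019212356349 z under tool 123.48249798914817 [626.61149894  25.00183629  99.01228507]
```

Emit:
jog_arm(steps=[{"turn": [0,0,0],"dp": [0,0,-0.03],"claw": 0},{"turn": [0,0,0],"dp": [0,0,-0.06],"claw": 0},{"turn": [0,0,0],"dp": [0,0,-0.09],"claw": 0},{"turn": [0,0,0],"dp": [0,0,-0.12],"claw": 0},{"turn": [0,0,0],"dp": [0,0,-0.15],"claw": 0},{"turn": [0,0,0],"dp": [0,0,-0.18],"claw": 0},{"turn": [0,0,0],"dp": [0,0,-0.21],"claw": 0},{"turn": [0,0,0],"dp": [0,0,-0.23],"claw": 0},{"turn": [0,0,0],"dp": [0,0,-0.25],"claw": 0},{"turn": [0,0,0],"dp": [0,0,-0.27],"claw": 0},{"turn": [0,0,0],"dp": [0,0,-0.29],"claw": 0}])

```text
t: 10.03
ee_pos: [633.7, 45.0, 100.8]
orientation: [-1.234, 1.154, -1.141]
ft_force: [0.5, 0.7, 1.1]
width: 0.3
```

Emit:
jog_arm(steps=[{"turn": [0,0,0],"dp": [0,0,-0.01],"claw": 0},{"turn": [0,0,0],"dp": [0,0,-0.02],"claw": 0},{"turn": [0,0,0],"dp": [0,0,-0.025],"claw": 0},{"turn": [0,0,0],"dp": [0,0,-0.03],"claw": 0}])

```text
t: 10.37
ee_pos: [633.8, 44.9, 100.2]
orientation: [-1.234, 1.154, -1.141]
ft_force: [-6.5, -1.2, 19.2]
width: 0.3
```

```bash
python3 lid.py w5
```

```text
[-6.5478932  -1.18996263 19.21256433] [633.83272282  44.94289351 100.18275886] 10.3667
39326 [-1.16332448e-03 -9.31058969e-06  1.00953276e+02] 0.43323193266300564 z under tool 100.21550402674161 [633.81442769  25.00702185  90.06402026]
```

Emit:
jog_arm(steps=[{"turn": [0,0,0],"dp": [0,0,0.5],"claw": 0},{"turn": [0,0,0],"dp": [0,0,1],"claw": 0},{"turn": [0,0,0],"dp": [0,0,1],"claw": 0}])

```text
t: 10.67
ee_pos: [638.4, 45.2, 187.9]
orientation: [-1.225, 1.145, -1.146]
ft_force: [0.7, 0.7, 1.0]
width: 0.1
```

Emit:
jog_arm(steps=[{"turn": [0,0,0.03],"dp": [-0.1,-0.2,0.4],"claw": 0.5},{"turn": [0,0,0.06],"dp": [-0.2,-0.42,0.7],"claw": 0.5},{"turn": [0,0,0.1],"dp": [-0.3,-0.63,0.7],"claw": 0.5},{"turn": [0,0,0.125],"dp": [-0.42,-0.84,0.7],"claw": 0.5}])

```text
t: 11.0
ee_pos: [605.9, -22.6, 246.3]
orientation: [-1.376, 0.845, -0.847]
ft_force: [-0.6, -0.4, -0.5]
width: 23.3
```

Emit:
jog_arm(steps=[{"turn": [0,0,0.03],"dp": [-0.1,-0.2,0],"claw": 0.5},{"turn": [0,0,0.06],"dp": [-0.2,-0.42,0],"claw": 0.5},{"turn": [0,0,0.1],"dp": [-0.3,-0.63,0],"claw": 0.5},{"turn": [0,0,0.125],"dp": [-0.42,-0.84,0],"claw": 0.5}])

```text
t: 11.33
ee_pos: [572.2, -90.6, 246.3]
orientation: [-1.48, 0.542, -0.537]
ft_force: [0.1, -0.7, -0.1]
width: 43.5
```

Emit:
jog_arm(steps=[{"turn": [0,0,0.03],"dp": [-0.1,-0.2,0],"claw": 0.5},{"turn": [0,0,0.06],"dp": [-0.2,-0.42,0],"claw": 0.5},{"turn": [0,0,0.1],"dp": [-0.3,-0.63,0],"claw": 0.5},{"turn": [0,0,0.125],"dp": [-0.42,-0.84,0],"claw": 0.5}])

```text
t: 11.67
ee_pos: [538.4, -158.7, 246.4]
orientation: [-1.537, 0.234, -0.224]
ft_force: [-0.0, -1.3, -0.2]
width: 44.0
```

Emit:
jog_arm(steps=[{"turn": [0,0,0.03],"dp": [-0.1,-0.2,0],"claw": 0.5},{"turn": [0,0,0.06],"dp": [-0.2,-0.42,0],"claw": 0.5},{"turn": [0,0,0.1],"dp": [-0.3,-0.63,0],"claw": 0.5},{"turn": [0,0,0.125],"dp": [-0.42,-0.84,0],"claw": 0.5}])

```text
t: 12.0
ee_pos: [504.6, -226.7, 246.4]
orientation: [-1.55, -0.076, 0.091]
ft_force: [0.6, -0.3, -0.6]
width: 43.9
```

```bash
python3 - <<'E'
from h import *
o=ctrl.get_obs(); Rm=R.from_rotvec(o['orientation']).as_matrix(); print(o['ee_pos'],o['t'],o['width'],'yaw',np.degrees(np.arctan2(Rm[1,0],Rm[0,0])),Rm[:,1],o['qpos'])
E
```

```text
[ 504.61686612 -226.74245298  246.43832678] 12.0 43.85737298775689 yaw 6.102110983534222 [-0.0108028   0.01873157 -0.99976619] [-0.45062014  0.2985864   1.75707758  0.01361472  1.10385069 -0.56327336]
```

Emit:
jog_arm(steps=[{"turn": [-0.002,-0.001,0.03],"dp": [-0.12,-0.2,-0.2],"claw": 0.5},{"turn": [-0.004,-0.002,0.06],"dp": [-0.24,-0.4,-0.4],"claw": 0.5},{"turn": [-0.006,-0.0035,0.09],"dp": [-0.4,-0.65,-0.6],"claw": 0.5},{"turn": [-0.006,-0.0035,0.11],"dp": [-0.47,-0.8,-0.6],"claw": 0.5},{"turn": [-0.006,-0.0035,0.11],"dp": [-0.47,-0.8,-0.6],"claw": 0.5},{"turn": [-0.006,-0.0035,0.11],"dp": [-0.47,-0.8,-0.6],"claw": 0.5}])

```text
t: 12.5
ee_pos: [467.0, -291.2, 198.4]
orientation: [-1.544, -0.35, 0.354]
ft_force: [-0.2, 0.0, -0.9]
width: 44.2
```

```bash
cat > key.py <<'E'
from h import *
import sys
n=sys.argv[1]
o=ctrl.get_obs(); Rm=R.from_rotvec(o['orientation']).as_matrix(); print(o['ee_pos'],o['t'],o['width'],'yaw',np.degrees(np.arctan2(Rm[1,0],Rm[0,0])),Rm[:,1])
np.save('pics/'+n+'o.npy',o,allow_pickle=True); d=shot('wrist',n)
P=wcloud(d,o);z=P[...,2]
m=(z>107)&(z<115)&(np.hypot(P[...,0]-467,P[...,1]+290)<37); print(rect(P[m]))
E
python3 key.py w6
```

```text
[ 467.00906559 -291.17157108  198.44045157] 12.5 44.24199308437195 yaw 25.698121013735122 [-0.00213712 -0.00255639 -0.99999445]
(1042, array([ 466.2, -288.5,  110.9]), array([ 466.9, -289.9]), array([11.9, 58. ]), 25.4)
```

View pics/w6.png

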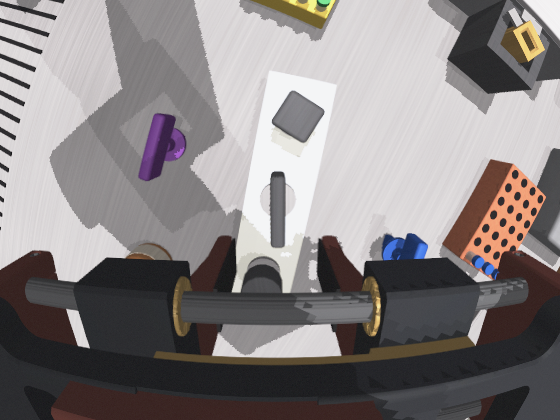

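w6 shows the dark T handle from (277,174) to (280,245), centred between the open fingers, with the square head at (298,115) and the round head at (263,270) clear of them. Descending to grasp.

Emit:
jog_arm(steps=[{"turn": [0,0,0],"dp": [0,0.01,-0.3],"claw": 0.5},{"turn": [0,0,0],"dp": [0,0.01,-0.6],"claw": 0.5},{"turn": [0,0,0],"dp": [0,0.01,-0.8],"claw": 0.5},{"turn": [0,0,0],"dp": [0,0.01,-0.8],"claw": 0.5}])

```text
t: 12.88
ee_pos: [466.6, -288.1, 132.3]
orientation: [-1.541, -0.348, 0.356]
ft_force: [-0.1, -0.5, 0.3]
width: 43.9
```

Emit:
jog_arm(steps=[{"turn": [0,0,0],"dp": [0,0,-0.2],"claw": 0.5},{"turn": [0,0,0],"dp": [0,0,-0.4],"claw": 0.5},{"turn": [0,0,0],"dp": [0,0,-0.6],"claw": 0.5},{"turn": [0,0,0],"dp": [0,0,-0.71],"claw": 0.5},{"turn": [0,0,0],"dp": [0,0,-0.71],"claw": 0.5}])

```text
t: 13.3
ee_pos: [466.6, -287.3, 74.9]
orientation: [-1.54, -0.347, 0.357]
ft_force: [-1.0, -0.4, 0.6]
width: 44.0
```

```bash
python3 key.py w7
```

```text
[ 466.57342044 -287.33466718   74.92687276] 13.3 44.03216922108252 yaw 25.734188079266545 [-6.31137669e-03  5.63971147e-04 -9.99979924e-01]
(2806, array([ 463.3, -282.1,  110.9]), array([ 470.4, -282.4]), array([54.9, 55.1]), 57.3)
```

View pics/w7.png

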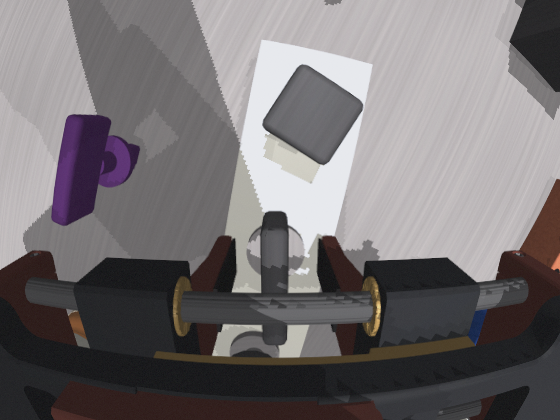

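Emit:
jog_arm(steps=[{"turn": [0,0,0],"dp": [0,-0.03,0],"claw": 0.5},{"turn": [0,0,0],"dp": [0,-0.03,0],"claw": 0},{"turn": [0,0,0],"dp": [0,-0.03,0],"claw": 0},{"turn": [0,0,0],"dp": [0,-0.03,0],"claw": 0},{"turn": [0,0,0],"dp": [0,-0.03,0],"claw": 0},{"turn": [0,0,0],"dp": [0,-0.03,0],"claw": 0},{"turn": [0,0,0],"dp": [0,-0.03,0],"claw": 0},{"turn": [0,0,0],"dp": [0,-0.03,0],"claw": 0},{"turn": [0,0,0],"dp": [0,-0.03,0],"claw": 0}])

```text
t: 14.1
ee_pos: [467.2, -290.2, 76.1]
orientation: [-1.541, -0.348, 0.356]
ft_force: [-0.2, 0.8, 5.6]
width: 12.4
```

Emit:
jog_arm(steps=[{"turn": [0,0,0],"dp": [0,0,0.15],"claw": 0},{"turn": [0,0,0],"dp": [0,0,0.35],"claw": 0},{"turn": [0,0,0],"dp": [0,0,0.6],"claw": 0},{"turn": [0,0,0],"dp": [0,0,0.95],"claw": 0},{"turn": [0,0,0],"dp": [0,0,0.95],"claw": 0}])

```text
t: 14.52
ee_pos: [469.4, -291.7, 156.9]
orientation: [-1.546, -0.352, 0.353]
ft_force: [1.3, -0.5, -1.5]
width: 12.0
```

```bash
python3 key.py w8;  python3 -c "
from h import *
shot('side','s3');crop('s3',190,230,330,350,5,'c9')"
```

```text
[ 469.35382805 -291.65836205  156.88485022] 14.5167 12.025633386167874 yaw 25.731554114802947 [ 7.41601076e-04 -4.03082829e-03 -9.99991601e-01]
(0, array([nan, nan, nan]), array([0., 0.]), array([0., 0.]), 0.0)h.py:42: RuntimeWarning: Mean of empty slice.
  c,s,a=cv2.minAreaRect(q[:,:2].astype(np.float32)); return len(q),q.mean(0).round(1),np.round(c,1),np.round(s,1),round(a,1)
  ret = um.true_divide(
```

View pics/w8.png

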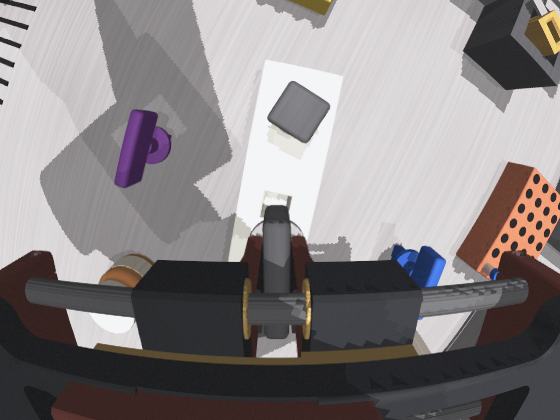

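View pics/c9.png

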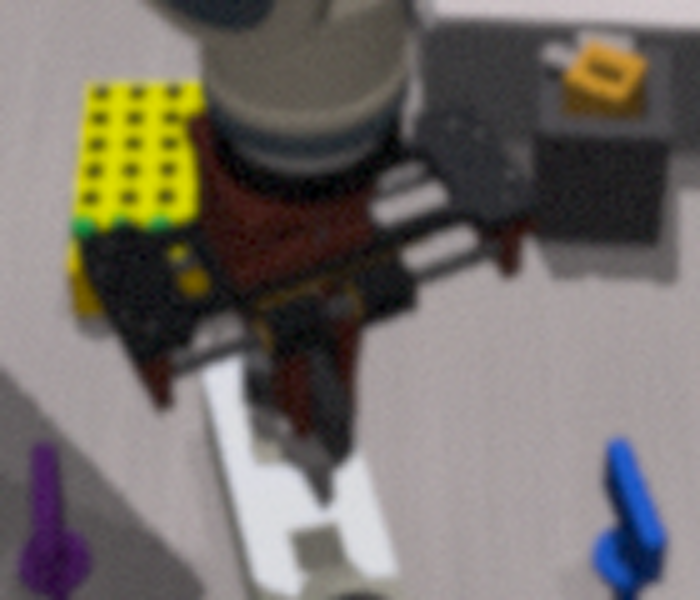

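Emit:
jog_arm(steps=[{"turn": [0,0,0],"dp": [0.1,0.2,0.3],"claw": 0},{"turn": [0,0,0.02],"dp": [0.23,0.42,0.5],"claw": 0},{"turn": [0,0,0.048],"dp": [0.46,0.84,0.55],"claw": 0},{"turn": [0,0,0.048],"dp": [0.46,0.84,0.55],"claw": 0}])

```text
t: 14.95
ee_pos: [506.4, -219.7, 197.6]
orientation: [-1.518, -0.474, 0.476]
ft_force: [0.1, 0.9, -2.3]
width: 11.7
```

Emit:
jog_arm(steps=[{"turn": [0,0,0.024],"dp": [0.23,0.42,0],"claw": 0},{"turn": [0,0,0.048],"dp": [0.46,0.84,0],"claw": 0},{"turn": [0,0,0.048],"dp": [0.46,0.84,0],"claw": 0}])

```text
t: 15.2
ee_pos: [544.6, -147.9, 196.1]
orientation: [-1.485, -0.596, 0.598]
ft_force: [-0.7, -0.5, -1.3]
width: 12.1
```

```bash
python3 - <<'E'
from h import *
o=ctrl.get_obs();np.save('pics/w9o.npy',o,allow_pickle=True); shot('wrist','w9'); print(o['ee_pos'],o['t'],o['width'])
for n in ['w2','w3','w4','w5','w6','w8','w9']:
    d,o=wload(n);P=wcloud(d,o);z=P[...,2];im=d['img'].astype(int)
    m=(z>97)&(z<104)&(np.hypot(P[...,0]-618,P[...,1]+22)<35)&(im[...,0]-im[...,2]>45)
    if m.sum()>20:print(n,rect(P[m]))
    # T held
E
```

```text
[ 544.60261217 -147.88826859  196.13924196] 15.2 12.108993759342132
w2 (956, array([617.8, -22.5, 100.1]), array([618.3, -22.8]), array([34.2, 35.2]), 60.3)
w3 (1253, array([618.9, -22.2, 100. ]), array([618.1, -22.5]), array([35.3, 35.5]), 60.5)
w4 (1011, array([626.3, -26.5, 100.1]), array([624.5, -25.9]), array([34.6, 20.8]), 60.2)
w5 (868, array([628.7, -27.7, 100. ]), array([626. , -26.9]), array([34.8, 17.1]), 59.4)
w6 (577, array([618.4, -22.7, 100. ]), array([618.4, -22.9]), array([35.9, 34.7]), 60.9)
w8 (471, array([613.5, -24.3,  99.9]), array([618.5, -22.9]), array([36.5, 34.3]), 60.0)
w9 (1101, array([617.7, -23.2, 100. ]), array([618.3, -23. ]), array([34.8, 34.4]), 60.0)
```

View pics/w9.png

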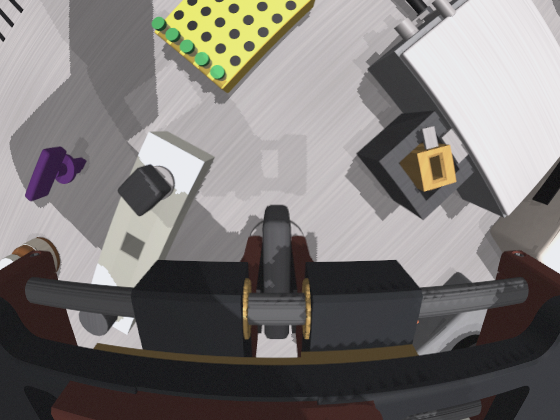

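Emit:
jog_arm(steps=[{"turn": [0,0,0.024],"dp": [0.23,0.4,0],"claw": 0},{"turn": [0,0,0.048],"dp": [0.46,0.78,0],"claw": 0},{"turn": [0,0,0.048],"dp": [0.46,0.78,0],"claw": 0}])

```text
t: 15.5
ee_pos: [581.6, -84.5, 194.8]
orientation: [-1.447, -0.712, 0.717]
ft_force: [0.3, -0.1, -1.6]
width: 12.3
```

Emit:
jog_arm(steps=[{"turn": [0,0,0.024],"dp": [0.23,0.4,0],"claw": 0},{"turn": [0,0,0.048],"dp": [0.46,0.75,0],"claw": 0},{"turn": [0,0,0.048],"dp": [0.46,0.75,0],"claw": 0},{"turn": [0,0,0.048],"dp": [0.46,0.75,0],"claw": 0}])

```text
t: 15.83
ee_pos: [617.8, -24.4, 193.5]
orientation: [-1.403, -0.826, 0.835]
ft_force: [0.8, 0.1, -1.5]
width: 11.9
```

```bash
python3 key.py w10 2>/dev/null; python3 - <<'E'
from h import *
d,o=wload('w10');P=wcloud(d,o)
Rt=R.from_rotvec(o['orientation']).as_matrix(); Q=(P-o['ee_pos'])@Rt
m=M((255,300,195,350))&(Q[...,1]<-30)&(Q[...,1]>-50)&(abs(Q[...,0])<10)
print('handle top tool coords',m.sum(),np.percentile(Q[m],[1,50,99],axis=0))
for n in ['side','scene']: shot(n,n+'10')
crop('side10',270,190,350,290,6,'c10'); crop('scene10',230,190,330,290,6,'c11')
E
```

```text
[617.84552482 -24.41405981 193.47330502] 15.8333 11.942341356056804 yaw 61.16218643222629 [-6.14402798e-03 -1.84030620e-04 -9.99981108e-01]
(0, array([nan, nan, nan]), array([0., 0.]), array([0., 0.]), 0.0)
handle top tool coords 2751 [[ -7.99985335 -48.73806995 -27.76169553]
 [  0.6187455  -34.9796174   11.41661656]
 [  9.17378718 -30.70301589  29.61469988]]
```

View pics/w10.png

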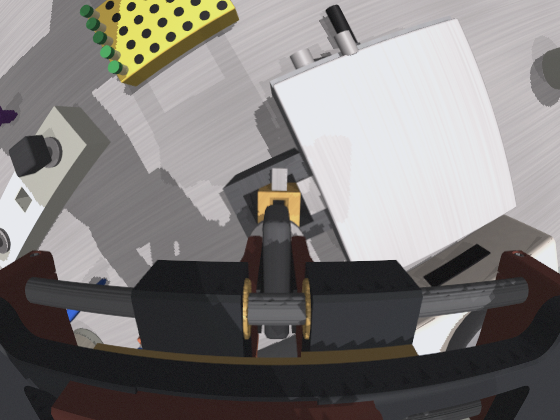

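View pics/c10.png

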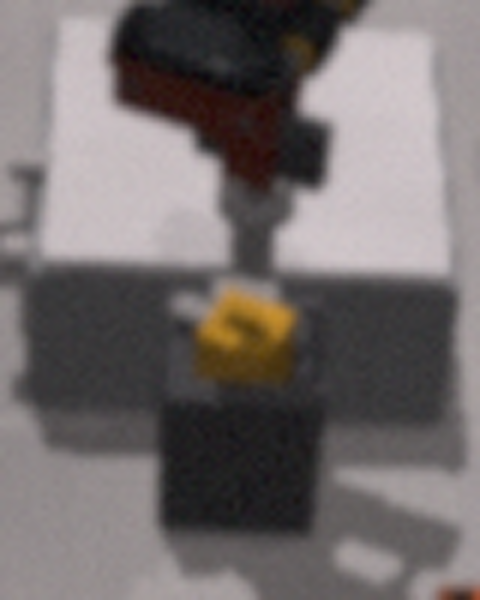

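View pics/c11.png

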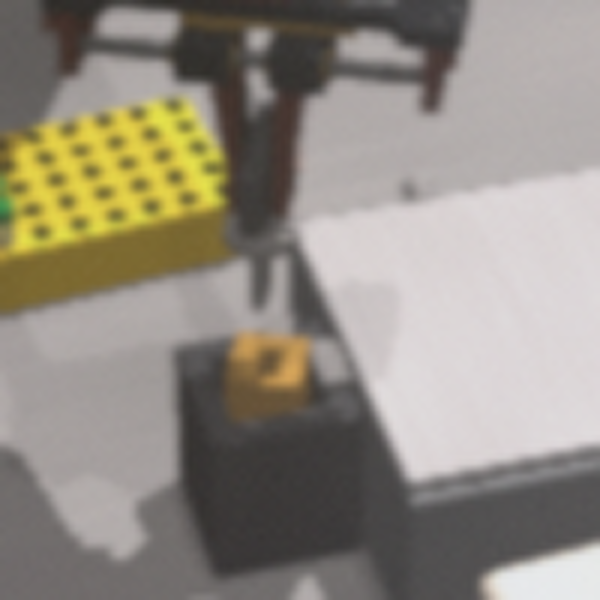

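Emit:
jog_arm(steps=[{"turn": [0,-0.002,-0.005],"dp": [0.016,0.014,-0.1],"claw": 0},{"turn": [0,-0.002,-0.005],"dp": [0.016,0.014,-0.2],"claw": 0},{"turn": [0,-0.002,-0.005],"dp": [0.016,0.014,-0.3],"claw": 0},{"turn": [0,-0.002,-0.005],"dp": [0.016,0.014,-0.34],"claw": 0},{"turn": [0,-0.002,-0.005],"dp": [0.016,0.014,-0.34],"claw": 0}])

```text
t: 16.4
ee_pos: [617.4, -25.0, 165.3]
orientation: [-1.411, -0.815, 0.818]
ft_force: [-0.3, 0.1, -0.9]
width: 11.9
```

Emit:
jog_arm(steps=[{"turn": [0,0,0],"dp": [0,0,-0.03],"claw": 0},{"turn": [0,0,0],"dp": [0,0,-0.06],"claw": 0},{"turn": [0,0,0],"dp": [0,0,-0.09],"claw": 0},{"turn": [0,0,0],"dp": [0,0,-0.12],"claw": 0},{"turn": [0,0,0],"dp": [0,0,-0.15],"claw": 0}])

```text
t: 16.82
ee_pos: [617.7, -25.0, 153.5]
orientation: [-1.411, -0.816, 0.818]
ft_force: [-2.3, 0.0, 17.1]
width: 12.1
```

Emit:
jog_arm(steps=[{"turn": [0,0,0],"dp": [0,0,0.06],"claw": 0},{"turn": [0,0,0],"dp": [0.02,0.025,0.08],"claw": 0},{"turn": [0,0,0],"dp": [0.02,0.025,0.08],"claw": 0},{"turn": [0,0,0],"dp": [0.02,0.025,0.08],"claw": 0},{"turn": [0,0,0],"dp": [0.02,0.025,0.08],"claw": 0}])

```text
t: 17.23
ee_pos: [619.2, -22.9, 159.9]
orientation: [-1.411, -0.816, 0.818]
ft_force: [0.5, 0.4, -1.7]
width: 12.2
```

```bash
python3 key.py w11 2>/dev/null;python3 -c "
from h import *
o=ctrl.get_obs();print(o['ft_force'],o['moment'])"
```

```text
[619.24838029 -22.91642568 159.88726666] 17.2333 12.205573614466298 yaw 60.10593564027578 [-1.57984822e-03 -2.55914461e-05 -9.99998752e-01]
(0, array([nan, nan, nan]), array([0., 0.]), array([0., 0.]), 0.0)
[-1.52380891  0.52609126 -1.12405849] [ 0.02224339 -0.11605645  0.0122117 ]
```

Emit:
jog_arm(steps=[{"turn": [0,0,0],"dp": [0,0,-0.03],"claw": 0},{"turn": [0,0,0],"dp": [0,0,-0.06],"claw": 0},{"turn": [0,0,0],"dp": [0,0,-0.09],"claw": 0},{"turn": [0,0,0],"dp": [0,0,-0.12],"claw": 0},{"turn": [0,0,0],"dp": [0,0,-0.15],"claw": 0},{"turn": [0,0,0],"dp": [0,0,-0.18],"claw": 0}])

```text
t: 17.78
ee_pos: [619.1, -23.0, 145.0]
orientation: [-1.411, -0.815, 0.818]
ft_force: [0.3, -0.4, -2.5]
width: 11.7
```

In freely. Continuing down to home (TCP ≈ 121).

Emit:
jog_arm(steps=[{"turn": [0,0,0],"dp": [0,0,-0.04],"claw": 0},{"turn": [0,0,0],"dp": [0,0,-0.08],"claw": 0},{"turn": [0,0,0],"dp": [0,0,-0.12],"claw": 0},{"turn": [0,0,0],"dp": [0,0,-0.16],"claw": 0},{"turn": [0,0,0],"dp": [0,0,-0.2],"claw": 0},{"turn": [0,0,0],"dp": [0,0,-0.24],"claw": 0},{"turn": [0,0,0],"dp": [0,0,-0.26],"claw": 0}])

```text
t: 18.37
ee_pos: [618.9, -23.0, 123.7]
orientation: [-1.411, -0.815, 0.818]
ft_force: [-0.2, -0.7, -0.7]
width: 11.8
```

Emit:
jog_arm(steps=[{"turn": [0,0,0],"dp": [0,0,-0.02],"claw": 0},{"turn": [0,0,0],"dp": [0,0,-0.035],"claw": 0},{"turn": [0,0,0],"dp": [0,0,-0.05],"claw": 0}])

```text
t: 18.62
ee_pos: [619.0, -23.0, 120.9]
orientation: [-1.411, -0.815, 0.819]
ft_force: [-7.9, 0.2, 19.6]
width: 11.8
```

Emit:
jog_arm(steps=[{"turn": [0,0,-0.02],"dp": [-0.005,0,0.01],"claw": 0},{"turn": [0,0,-0.04],"dp": [-0.005,0,0.01],"claw": 0},{"turn": [0,0,-0.06],"dp": [-0.005,0,0.01],"claw": 0},{"turn": [0,0,-0.08],"dp": [-0.005,0,0.01],"claw": 0},{"turn": [0,0,-0.1],"dp": [-0.005,0,0.01],"claw": 0},{"turn": [0,0,-0.12],"dp": [-0.005,0,0.01],"claw": 0},{"turn": [0,0,-0.14],"dp": [-0.005,0,0.01],"claw": 0},{"turn": [0,0,-0.16],"dp": [-0.005,0,0.01],"claw": 0},{"turn": [0,0,-0.18],"dp": [-0.005,0,0.01],"claw": 0},{"turn": [0,0,-0.2],"dp": [-0.005,0,0.01],"claw": 0},{"turn": [0,0,-0.2],"dp": [-0.005,0,0.01],"claw": 0}])

```text
t: 19.53
ee_pos: [619.0, -23.0, 122.1]
orientation: [-1.544, -0.328, 0.329]
ft_force: [0.2, -0.0, -0.2]
width: 11.8
```

```bash
cat > st.py <<'E'
from h import *
o=ctrl.get_obs(); Rm=R.from_rotvec(o['orientation']).as_matrix(); print(o['ee_pos'].round(1),o['t'],o['width'].round(1),'yaw',np.degrees(np.arctan2(Rm[1,0],Rm[0,0])).round(1),Rm[:,1].round(3),o['ft_force'].round(1),o['moment'].round(2),o['qpos'].round(2))
E
python3 st.py
```

```text
Traceback (most recent call last):
  File "st.py", line 2, in <module>
    o=ctrl.get_obs(); Rm=R.from_rotvec(o['orientation']).as_matrix(); print(o['ee_pos'].round(1),o['t'],o['width'].round(1),'yaw',np.degrees(np.arctan2(Rm[1,0],Rm[0,0])).round(1),Rm[:,1].round(3),o['ft_force'].round(1),o['moment'].round(2),o['qpos'].round(2))
                                                                                                        ^^^^^^^^^^^^^^^^
AttributeError: 'float' object has no attribute 'round'
```

Emit:
jog_arm(steps=[{"turn": [0,0,-0.02],"dp": [-0.005,0,-0.01],"claw": 0},{"turn": [0,0,-0.04],"dp": [-0.005,0,-0.01],"claw": 0},{"turn": [0,0,-0.06],"dp": [-0.005,0,-0.01],"claw": 0},{"turn": [0,0,-0.08],"dp": [-0.005,0,-0.01],"claw": 0},{"turn": [0,0,-0.1],"dp": [-0.005,0,-0.01],"claw": 0},{"turn": [0,0,-0.12],"dp": [-0.005,0,-0.01],"claw": 0},{"turn": [0,0,-0.13],"dp": [-0.005,0,-0.01],"claw": 0},{"turn": [0,0,-0.14],"dp": [-0.005,0,-0.01],"claw": 0}])

```text
t: 20.2
ee_pos: [619.1, -23.0, 122.0]
orientation: [-1.569, 0.016, -0.017]
ft_force: [-0.6, -0.2, 3.0]
width: 12.0
```

```bash
sed -i "s/o\['width'\].round(1)/round(float(o['width']),1)/" st.py; python3 st.py
```

```text
[619.1 -23.  122. ] 20.2 12.0 yaw -1.2 [ 0.001  0.002 -1.   ] [-0.6 -0.2  3. ] [0.02 0.03 0.04] [-0.06  0.54  1.71  0.    0.89 -0.04]
```

Emit:
jog_arm(steps=[{"turn": [0,0,-0.01],"dp": [-0.005,0,-0.01],"claw": 0},{"turn": [0,0,-0.02],"dp": [-0.005,0,-0.015],"claw": 0},{"turn": [0,0,-0.03],"dp": [-0.005,0,-0.02],"claw": 0},{"turn": [0,0,-0.04],"dp": [-0.005,0,-0.02],"claw": 0}])

```text
t: 20.53
ee_pos: [619.1, -23.0, 121.4]
orientation: [-1.566, 0.113, -0.116]
ft_force: [-1.8, 1.3, 5.0]
width: 11.7
```

```bash
python3 st.py
```

```text
[619.1 -23.  121.4] 20.5333 11.7 yaw -8.3 [ 0.002  0.002 -1.   ] [-1.8  1.3  5. ] [-0.06  0.31  0.11] [-0.06  0.54  1.71  0.    0.89  0.09]
```

Emit:
jog_arm(steps=[{"turn": [0,0,-0.01],"dp": [-0.005,0,0],"claw": 0},{"turn": [0,0,-0.02],"dp": [-0.005,0,0],"claw": 0},{"turn": [0,0,-0.03],"dp": [-0.005,0,0],"claw": 0},{"turn": [0,0,-0.04],"dp": [-0.005,0,0],"claw": 0}])

```text
t: 20.87
ee_pos: [619.0, -23.0, 121.5]
orientation: [-1.559, 0.21, -0.214]
ft_force: [1.3, -0.5, -1.7]
width: 12.0
```

```bash
python3 st.py; python3 -c "
from h import *
np.save('pics/w12o.npy',ctrl.get_obs(),allow_pickle=True);shot('wrist','w12');shot('side','s12');crop('s12',270,190,350,290,6,'c12')"
```

```text
[619.  -23.  121.5] 20.8667 12.0 yaw -15.5 [ 0.003  0.001 -1.   ] [ 1.3 -0.5 -1.7] [ 0.   -0.26  0.37] [-0.06  0.54  1.71  0.    0.89  0.21]
```

View pics/c12.png

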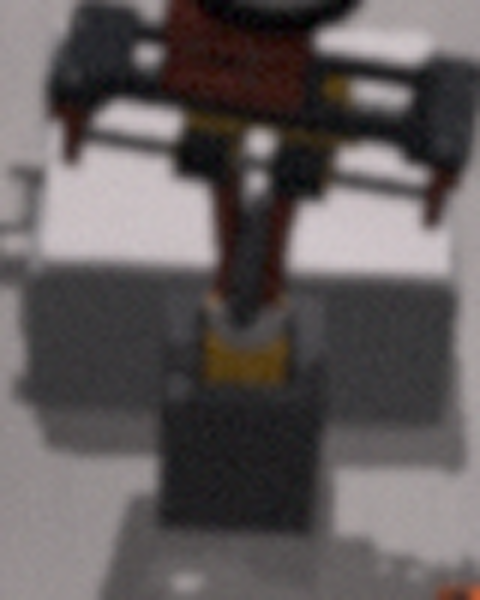

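View pics/w12.png

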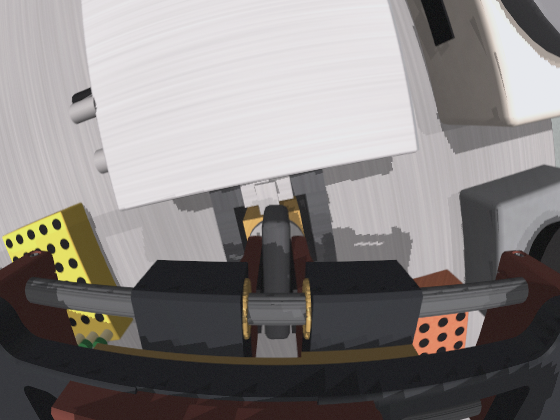

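Emit:
jog_arm(steps=[{"turn": [0,0,-0.01],"dp": [-0.005,0,-0.01],"claw": 0},{"turn": [0,0,-0.02],"dp": [-0.005,0,-0.02],"claw": 0},{"turn": [0,0,-0.025],"dp": [-0.005,0,-0.025],"claw": 0},{"turn": [0,0,-0.025],"dp": [-0.005,0,-0.025],"claw": 0}])

```text
t: 21.3
ee_pos: [619.3, -22.8, 121.3]
orientation: [-1.552, 0.267, -0.274]
ft_force: [-2.7, 1.7, 11.6]
width: 12.8
```

```bash
python3 st.py; python3 - <<'E'
from h import *
np.save('pics/w13o.npy',ctrl.get_obs(),allow_pickle=True);shot('wrist','w13')
crop('w12',200,150,350,260,5,'c13a');crop('w13',200,150,350,260,5,'c13')
for n in ['w12','w13']:
    d,o=wload(n);P=wcloud(d,o);z=P[...,2];im=d['img'].astype(int)
    m=M((200,350,150,300))&(z>95)&(z<104)&(im[...,0]-im[...,2]>45); print(rect(P[m]))
    Rt=R.from_rotvec(o['orientation']).as_matrix(); Q=(P-o['ee_pos'])@Rt
    m=M((262,292,200,345))&(Q[...,1]<-31)&(Q[...,1]>-39)&(abs(Q[...,0])<9); print('handle tool',rect(Q[m][:,[0,2,1]]))
E
```

```text
[619.3 -22.8 121.3] 21.3 12.8 yaw -19.8 [ 0.005  0.001 -1.   ] [-2.7  1.7 11.6] [0.33 0.65 0.55] [-0.06  0.54  1.71  0.    0.89  0.29]
(394, array([618.6,  -9.1, 100. ]), array([619.2, -12. ]), array([14.2, 34.4]), 83.3)
handle tool (2379, array([ -0.8,   8.5, -34.8]), array([-0.6,  0.1]), array([12.7, 59.1]), 0.2)
(376, array([619. ,  -9.1, 100. ]), array([619.2, -12.4]), array([13.9, 34.1]), 85.8)
handle tool (2275, array([ -0.9,   7.8, -34.8]), array([-0.7, -0.3]), array([13.1, 59.8]), 0.8)
```

View pics/c13.png

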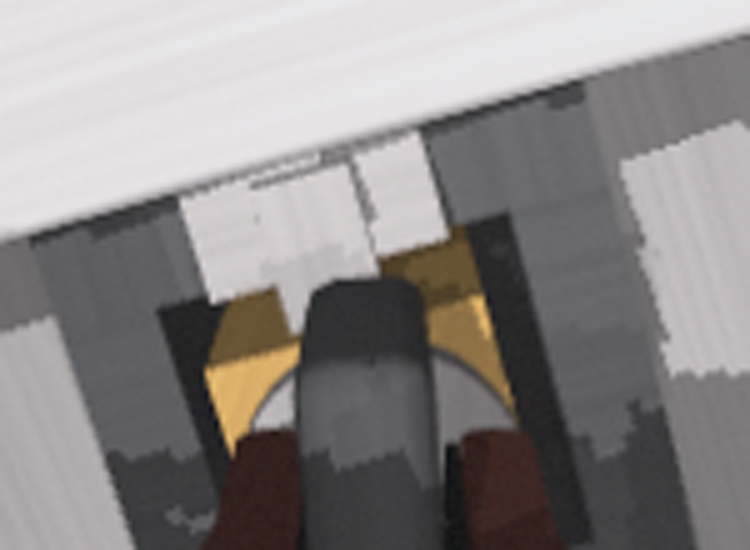

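Emit:
jog_arm(steps=[{"turn": [0,0,0.02],"dp": [0,0,-0.01],"claw": 0},{"turn": [0,0,0.02],"dp": [0,0,-0.01],"claw": 0.4},{"turn": [0,0,0.02],"dp": [0,0,0],"claw": 0.4},{"turn": [0,0,0.02],"dp": [0,0,0],"claw": 0.4},{"turn": [0,0,0.02],"dp": [0,0,0],"claw": 0.4},{"turn": [0,0,0.02],"dp": [0,0,0],"claw": 0.4},{"turn": [0,0,0.02],"dp": [0,0,0],"claw": 0.4}])

```text
t: 21.93
ee_pos: [619.3, -22.8, 121.2]
orientation: [-1.558, 0.218, -0.224]
ft_force: [-0.1, 0.7, 0.2]
width: 34.8
```

Emit:
jog_arm(steps=[{"turn": [0,0,0],"dp": [0,0,0.2],"claw": 0.4},{"turn": [0,0,0],"dp": [0,0,0.5],"claw": 0.4},{"turn": [0,0,0],"dp": [0,0,0.95],"claw": 0.4},{"turn": [0,0,0],"dp": [0,0,0.95],"claw": 0.4}])

```text
t: 22.27
ee_pos: [622.9, -23.1, 203.4]
orientation: [-1.557, 0.21, -0.232]
ft_force: [1.3, -0.4, -0.1]
width: 35.2
```

```bash
python3 st.py; python3 - <<'E'
from h import *
o=ctrl.get_obs();np.save('pics/w14o.npy',o,allow_pickle=True);d=shot('wrist','w14');P=wcloud(d,o);z=P[...,2];im=d['img'].astype(int)
m=(z>128)&(z<165)&(np.hypot(P[...,0]-618,P[...,1]+22)<36)&M((200,350,100,232)); q=P[m];print('handle',rect(q),np.percentile(q[:,2],[5,50,95]))
m=(z>95)&(z<104)&(np.hypot(P[...,0]-618,P[...,1]+22)<30)&(im[...,0]-im[...,2]>45);print('brass',rect(P[m]))
m=(z>80)&(z<89)&(np.hypot(P[...,0]-618,P[...,1]+22)<55)&(P[...,1]<10);print('housing',rect(P[m]))
crop('w14',180,100,370,250,4,'c14')
for n in ['side','scene']: shot(n,n+'14')
E
```

```text
[622.9 -23.1 203.4] 22.2667 35.2 yaw -16.2 [ 0.014  0.001 -1.   ] [ 1.3 -0.4 -0.1] [-0.03 -0.11 -0.06] [-0.06  0.44  1.66  0.    1.03  0.22]
handle (866, array([622.3,  -7. , 154.2]), array([621.7,  -8.7]), array([30.2, 12. ]), 77.4) [140.13572208 155.8650042  157.2099303 ]
brass (269, array([619.5, -16.8, 100.2]), array([618.4, -22.8]), array([34.1, 34.1]), 85.8)
housing (2866, array([620.7, -25.1,  86.3]), array([618.6, -23.3]), array([70.8, 72.7]), 86.3)
```

View pics/c14.png

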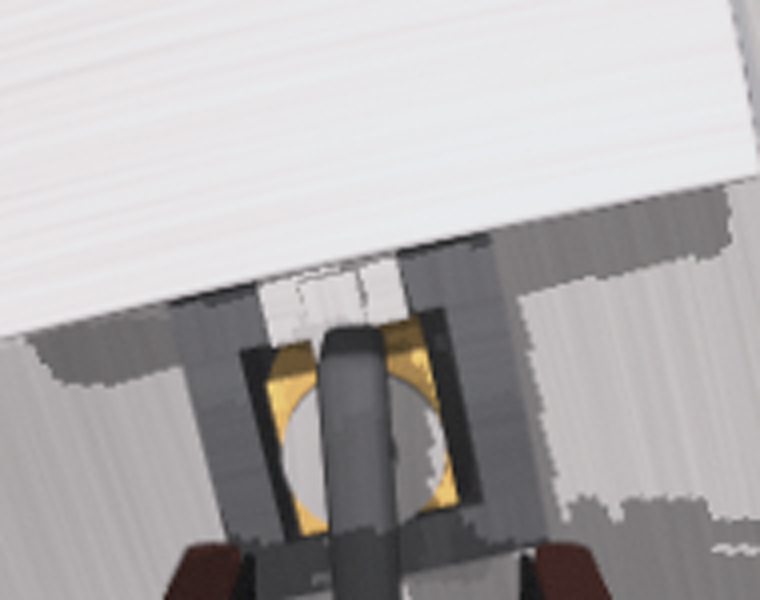

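View pics/scene14.png

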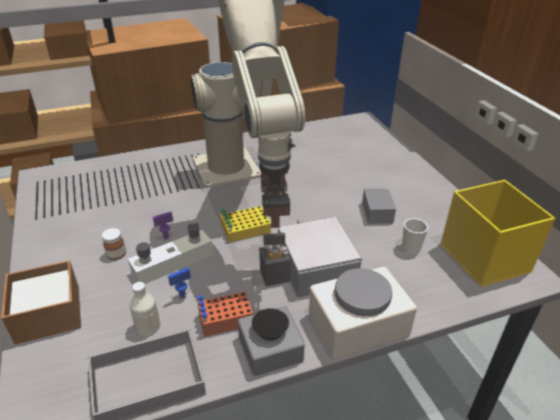

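Emit:
jog_arm(steps=[{"turn": [0,0,0],"dp": [-0.3,-0.1,0.4],"claw": 0.4},{"turn": [0,0,0],"dp": [-0.8,-0.2,0.8],"claw": 0.4},{"turn": [0,0,0],"dp": [-0.9,-0.2,0.9],"claw": 0.4},{"turn": [0,0,0],"dp": [-0.9,-0.2,0.9],"claw": 0.4},{"turn": [0,0,0],"dp": [-0.9,-0.2,0.9],"claw": 0.4}])

```text
t: 22.83
ee_pos: [546.9, -39.0, 268.8]
orientation: [-1.558, 0.218, -0.225]
ft_force: [-0.2, -0.2, -1.0]
width: 35.3
```

```bash
python3 st.py; python3 - <<'E'
from h import *
d=shot('side','s15');P=cloud(d);z=P[...,2]
m=M((270,360,150,250))&(z>92)&(z<140)&(P[...,1]>30)&(P[...,1]<185)&(P[...,0]>550)&(P[...,0]<710);q=P[m];A=np.c_[q[:,:2],np.ones(len(q))];print(len(q),np.linalg.lstsq(A,q[:,2],rcond=None)[0],np.percentile(q[:,2],[2,50,98]))
o=ctrl.get_obs();np.save('pics/w15o.npy',o,allow_pickle=True);d=shot('wrist','w15');P=wcloud(d,o);z=P[...,2]
m=(z>125)&(z<165)&(np.hypot(P[...,0]-618,P[...,1]+22)<36);q=P[m]
if len(q)>9: print('handle',rect(q),np.percentile(q[:,2],[5,50,95]))
E
```

```text
[546.9 -39.  268.8] 22.8333 35.3 yaw -16.2 [ 0.005  0.001 -1.   ] [-0.2 -0.2 -1. ] [-0.03  0.01 -0.02] [-0.09  0.26  1.76  0.    1.12  0.19]
1812 [8.58442909e-04 1.49834941e-03 9.93569871e+01] [ 96.46923751 100.06605819 103.73737729]
handle (1289, array([616.8, -21.8, 151.2]), array([618.4, -23.5]), array([60.3, 13.1]), 77.5) [130.57385552 155.37911853 157.1410434 ]
```

View pics/s15.png

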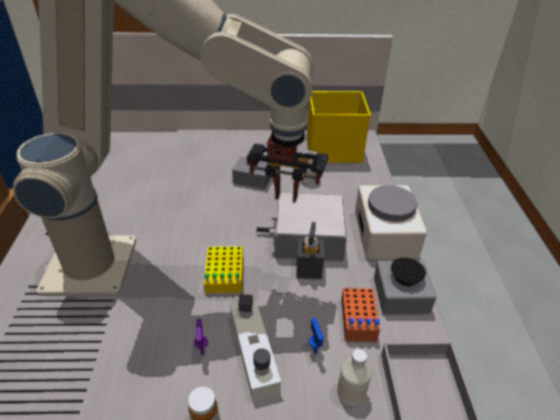

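View pics/w15.png

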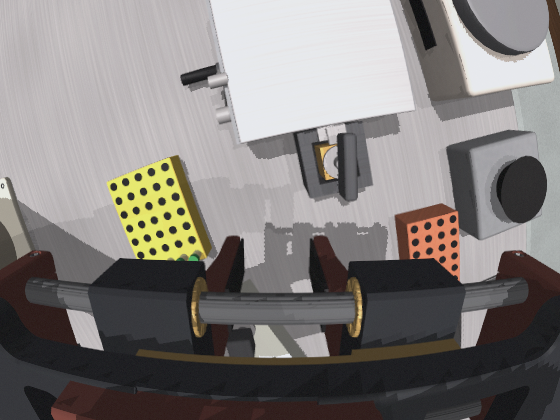

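The final pictures show the lid level at 100 mm, and the key home in the lock at (346,165) in w15. The handle centre is over the lock and its top is at about 156 mm. The other keys and the bystanders look unmoved. Handing in.

```bash
python3 -c "
from workcell import ctrl
print(ctrl.close_job())"
```

```text
the job is handed in; nothing more can be done
None
```

I finished the job and handed it in at about 23 s of robot time, well under the 67 s limit. No verdict was reported.

**What I did:** I pushed the stay's release bar down along its arc until the stay broke and the lid had come about two-thirds down. I then lowered the lid onto the rim from above, near its free edge. Only after that did I take the dark T-handled key from the middle hole, put it in the lock and turn it clockwise about 65° to the stop. I left it there and moved the arm clear.

**Last checks:**
- **Lid:** level, with its outer face at about 100 mm.
- **Key:** handle top at about 156 mm, which is what fully home should give, and its centre is over the lock.
- **Lock:** the cylinder sits square to the chest (85.8° against 86.3° for the housing) with its cam over the tongue. The turning moment rose to about 0.55 N m, far above the 0.08 N m it takes to turn, so I took that as the end stop. I had no direct reading of the lock angle.
- **Everything else:** the other keys and the bystanders look unmoved.

**What did not go cleanly:**
- The first insertion caught on the slot's edge at about 17 N, because the tool was roughly 2 mm off. I lifted it, re-centred, and it went in freely.
- At the stop the handle twisted slightly in the grip, so it sits about 9° past the cylinder's line, roughly the key's play in the slot.
- The scene and side cameras disagreed by about 6 mm, so I relied on the wrist camera for the fits.

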